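Seat a taper-shank arbor in the bench socket and break it free with the drift

TASK

Check the fit of the tube drill's arbor: lift it from its wooden stand, set its tapered shank in the bench socket and seat it fully home with a gentle twisting push, feeling for the cross-slot that its tang must drop into, and let go. Then take the steel drift, slide it through the socket's slot under the tang and drive it in until the arbor is wedged up free; do not pull the arbor, and leave it standing loose in the socket on the drift. Never force the arbor or drift, and leave the other things on the bench alone.

Things in the scene. Friction and masses are not known exactly. Their poses are not given: they have to be found in the camera images.
- arbor_head (a point): The arbor: loose, plain steel, about 0.5 kg, hanging upright in the stand at the start. This point is the centre of its square head, 34 x 34 mm and 44 mm tall, faces along the point's x and y (z up along the arbor). A stub 18 mm across and 8 mm tall stands on the head; a round flange, 48 mm across, lies from 22 to 30 mm below this point. Head and drift handle are not slippery.
- arbor_seat (a point): Centre of the underside of the arbor's flange, 30 mm below the head's centre (z up along the arbor). It lies on the socket's rim when the arbor is fully home. From it hangs the tapered shank, 26 mm thick at the flange, with a retaining groove, narrowing to a straight end 20 mm thick that stops 50 mm below the flange.
- arbor_tang (a point): Centre of the lower end of the arbor's flat tang, 70 mm below the flange's underside and 100 mm below the head's centre. The tang is 8 mm thick along the arbor's x, 18.4 mm wide along its y and 20 mm long.
- stand: Fixed wooden block, 80 x 80 mm and 85 mm tall, with a 30 mm square hole right through, in which the arbor hangs by its flange. Origin: centre of its underside. Stand and drift may each lie left or right.
- socket_rim (a point): Fixed steel bench socket: centre of its mouth, on its flat rim 104 mm above the table (z up; x along the drift slot, pointing away from the robot to within 0.3 rad). Mouth 28 mm wide, tapering to 21 mm at 28 mm depth, then straight; outside 60 mm wide; base plate 110 (x) by 100 mm, 12 mm thick. From 11 mm above home two spring pins resist: 5 to 20 N takes the shank past, it snaps home and is held (some 30 N up frees it).
- socket_ring (a point): On the socket's axis, 52 mm below the rim: top of a stiff ring, 8 mm thick, with a cross-slot 9.7 x 20.2 mm for the tang. Its long side lies along the socket's y, but turned off it by a hidden angle, at most 0.75 rad (a half turn is the same). At a wrong angle the tang stops on it, flange 18 mm above the rim; turned under a light push (3 to 10 N) to within about 0.1 rad it drops in.
- socket_slot (a point): Middle of the floor of the drift slot, on the socket's axis, 24 mm above the table (x along the slot, z up). The slot runs straight through the socket, open at both ends 30 mm each way from this point, 18 mm wide (24 mm in the middle) and 20 mm high. With the arbor home the tang's end is 10 mm above this floor; with the drift fully in, 18 mm.
- drift_grip (a point): The drift: loose plain steel wedge key, 180 mm long, about 0.25 kg, lying on its flat underside. This point is in the middle of its upright handle block (30 mm along x, 14 mm wide along y, 40 mm tall), 22 mm above the underside, 15 mm from the tail. x points along the drift to its thin tip.
- drift_tip (a point): Middle of the lower edge of the drift's thin tip, 165 mm ahead of the handle's middle. Blade 12 mm wide, 5 mm high at the tip, rising over 65 mm to 18 mm, then level. It begins to lift the arbor with the tip 15 to 25 mm past the socket's axis; with 70 to 75 mm past, the tang rests on the level part. Pushing takes 5 to 20 N; it stays where left. The blade is oiled.
- tube0: Bystander: short white ceramic tube, 64 mm across, 75 mm tall; origin at its underside.
- tube1: Bystander: white ceramic tube, 64 mm across, 110 mm tall; origin at its underside.
- tube2: Bystander: short white ceramic tube, 64 mm across, 60 mm tall; origin at its underside.
- bowl: Bystander: blue bowl, 120 mm across, 55 mm tall; origin at its underside.
- slat: Bystander: wooden slat, 240 x 35 x 18 mm; origin at its underside.
- cap: Bystander: round plaster cap, 92 mm across, 30 mm tall; origin at its underside.
- spatula: Bystander: wooden-handled spatula, 280 mm long; origin at its underside.
- chock: Bystander: wooden chock, 100 x 36 x 30 mm: a wedge of wood, not the drift; origin at its underside.
There are look-alikes about, which are no part of the job. Leave any red look-alike of the part that bears drift_grip alone. Leave any green look-alike of the part that bears arbor_head alone.

How it is judged:
By the outcome, as a careful person would: the job done as asked, in the order asked, and still so for the second after the job is handed in, with the robot touching nothing.
It also fails if it takes over 72 s, if anything falls off the work surface, if the arm or the gripper's body presses on something with over 40 N, if the wrist force passes 120 N, or if a joint passes its speed limit or range.

ROBOT

A 7-joint arm with a two-finger parallel gripper is mounted at the origin on the work surface. World frame = base frame: x ahead of the robot, y to its left, z up, the work surface at z = 0. Lengths are in mm, angles in rad, forces in N, time in s.
With the tool pointing down it reaches from about 375 to 925 mm from the base axis. Payload 3.1 kg.
Tool frame: the origin (TCP) lies at the very end of the fingers, on their centre line; the grasp point (between the pads) lies 19 mm behind it (manip.grasp_offset is the distance from the TCP to the grasp point, in mm); z points along the fingers, y is the direction in which the jaws open and shut (so a half turn about z gives the same grasp; the last joint's range is limited). The gripper opens to 85 mm and grips with 20 to 120 N. Pads are 22 mm wide; open, the fingers measure 114 mm over their backs; the gripper's body (76 mm by 85 mm) begins 54 mm behind the grasp point. The pads swing forward as they close: fully open they stand 13 mm farther back than shut.
Start: joints at [-1.23, 0.383, 0.044, 1.598, -0.018, 1.161, -0.05], TCP at [276.134, 588.433, 231.269] pointing down, gripper open.
Joint ranges: [-2.61, 2.61], [-0.41, 2.15], [-1.48, 1.57], [0, 2.5], [-1.57, 4.71], [0.05, 1.97], [-2.85, 2.85]. Speed limits (rad/s): [2.79, 2.79, 3.14, 3.14, 3.14, 3.14, 3.14].

INTERFACE

Orientations are given as a rotation vector (axis times angle).
In Python, from rig import manip gives the robot as it stands. The module is installed in compiled form; this text tells all that it offers.
- The arm moves only by the tool play_rows, never from a script. Its argument "steps" is a list of rows, each a list of 7 numbers: the shift along the tool's x, y, z in mm, then the turn, a rotation vector about the tool's x, y, z in degrees, then the closure, from 0 (fully open) to 1 (shut). A call has 1 to 12 rows; each row is the pose to reach, as a shift and turn from the pose commanded when the call began, along the tool's axes at that moment; what a row does not reach only later rows make up. A row lasts 1/10 s, in which the tool goes at most 50 mm and 8.59 degrees, less where a joint would pass 70% of its speed; a pose out of reach is approached as far as the arm can. A call with a gripper value outside its range is refused whole. The fingers move at their own pace and stop on an object; "newtons" is the grip in N (left out, the last holds). Time passes only in rows, so rows that repeat a pose let the fingers close. It gives the time, the measured TCP pose, the force and the opening at its end, in the units of the state.
- manip.get_obs(): the state, without advancing time (a new reading comes with each control period).
- manip.grab_frame(name): name is "side" or "top" or "wrist"; returns (picture, depth): 384x512x3 uint8, red, green, blue; 384x512 float32, mm along the optical axis (not along the pixel's ray), 0 where there is no reading.
- manip.get_calibration(name): a dict with "fovy" (degrees; the focal length in pixels is half the picture's height over the tangent of half this angle, whatever the lens; pixels are square), "cx", "cy" (the principal point, pixels), "dist_coeffs" ([k1, k2, p1, p2, k3] as OpenCV has them; the pictures are not rectified), "cam_to_world" (4x4, takes a point from camera to world coordinates). Camera axes: x right, y down, z forward; pixel columns grow to the right and rows downward; lengths in mm; the calibration is good to about 2 mm. A picture is of the moment at which its call begins: read the wrist's pose just before it. get_calibration takes no time and is no camera call; for the wrist camera it gives the pose at the moment of the call.
- manip.job_done(): hands the job in, once; it reports no verdict.
The state is a dict: "clock": time; "joint_pos": joint angles; "joint_vel": joint speeds; "tau": joint torques, N m; "eef_pos": TCP position; "orientation": TCP orientation; "force": force on the tool from outside, world axes, zero at the start; "ft_torque": the same for the moment, N m; "finger_gap": finger opening in mm.
Only numpy, scipy, OpenCV 4.12 (cv2) and the standard library are available. Lean on these libraries where they do the work, as an engineer would, in place of code of your own. Each camera call takes 0.05 s, during which the arm holds its last target.

## Working session

There is one attempt and no reset: what is moved stays moved. The work goes in short steps, Python scripts to look and compute and a tool call to move; the robot and the scene stay as the last step left them, time stands still between calls to the robot, and variables do not carry over. Pictures are saved under pics/ and viewed, and the job is handed in when it is done.

Besides the shell and the picture viewer there is one more tool, called in YAML: its name, and indented under it one key for each argument. play_rows: Moves the arm, as the interface text tells. Its arguments: {"type":"object","properties":{"steps":{"type":"array"},"newtons":{"type":"number"}},"required":["steps"]}

```bash
mkdir -p pics
cat > h.py <<'E'
import numpy as np, cv2
from rig import manip
def K(c,shape=(384,512)):
    f=shape[0]/2/np.tan(np.radians(c['fovy'])/2)
    return np.array([[f,0,c['cx']],[0,f,c['cy']],[0,0,1.]])
def grab(n,tag):
    c=manip.get_calibration(n); im,d=manip.grab_frame(n)
    np.savez(f'pics/{tag}.npz',im=im,d=d,K=K(c),D=np.array(c['dist_coeffs'],float),T=np.array(c['cam_to_world']))
    cv2.imwrite(f'pics/{tag}.png',cv2.cvtColor(im,cv2.COLOR_RGB2BGR)); return load(tag)
def load(tag): return dict(np.load(f'pics/{tag}.npz'))
def p2w(s,u,v,d=None,z=None):
    n=cv2.undistortPoints(np.array([[[u,v]]],float),s['K'],s['D'])[0,0]
    r=np.array([n[0],n[1],1.]); T=s['T']
    if z is not None:
        R=T[:3,:3]@r; k=(z-T[2,3])/R[2]; return T[:3,3]+k*R
    if d is None: d=float(s['d'][int(round(v)),int(round(u))])
    return T[:3,:3]@(r*d)+T[:3,3]
def w2p(s,p):
    Ti=np.linalg.inv(s['T']); R,_=cv2.Rodrigues(Ti[:3,:3])
    return cv2.projectPoints(np.array([p],float),R,Ti[:3,3],s['K'],s['D'])[0].ravel()
def cloud(s):
    H,W=s['d'].shape; u,v=np.meshgrid(np.arange(W),np.arange(H))
    n=cv2.undistortPoints(np.stack([u,v],-1).reshape(-1,1,2).astype(float),s['K'],s['D']).reshape(H,W,2)
    P=np.dstack([n,np.ones((H,W))])*s['d'][...,None]
    P=P@s['T'][:3,:3].T+s['T'][:3,3]; P[s['d']==0]=np.nan
    return P
def crop(tag,x0,y0,x1,y1,k,out):
    im=cv2.imread(f'pics/{tag}.png')[y0:y1,x0:x1]
    cv2.imwrite(f'pics/{out}.png',cv2.resize(im,None,fx=k,fy=k,interpolation=cv2.INTER_CUBIC))
E
python3 - <<'E'
from h import *
for n in ['top','side','wrist']:
    s=grab(n,n+'0'); print(n,s['K'][0,0],s['K'][:2,2],s['D'],s['T'].round(3).tolist())
o=manip.get_obs(); print({k:np.round(v,3).tolist() for k,v in o.items()}, manip.grasp_offset)
E
```

```text
top 365.2764203694929 [259.76159552 191.70891037] [-0.01369445  0.          0.          0.          0.        ] [[0.024, -0.995, 0.1, 412.83], [-1.0, -0.022, 0.014, 0.631], [-0.012, -0.1, -0.995, 1165.853], [0.0, 0.0, 0.0, 1.0]]
side 348.05505983410205 [251.03506982 190.2563552 ] [-0.07920789  0.          0.          0.          0.        ] [[0.99, -0.089, 0.105, 417.477], [-0.137, -0.599, 0.789, -719.155], [-0.007, -0.796, -0.605, 667.249], [0.0, 0.0, 0.0, 1.0]]
wrist 345.8835273125698 [255.57028483 186.87355776] [0.00650951 0.         0.         0.         0.        ] [[0.424, 0.857, 0.293, 199.053], [0.906, -0.401, -0.14, 623.42], [-0.002, 0.324, -0.946, 372.466], [0.0, 0.0, 0.0, 1.0]]
{'clock': 0.15, 'joint_pos': [-1.23, 0.384, 0.044, 1.599, -0.018, 1.161, -0.05], 'joint_vel': [-0.0, -0.001, 0.001, -0.006, -0.001, 0.003, -0.001], 'tau': [0.002, -43.405, 1.027, -24.998, 0.011, 0.007, 0.0], 'eef_pos': [275.813, 587.777, 230.171], 'orientation': [-0.683, -3.066, 0.003], 'force': [0.23, 0.158, -0.849], 'ft_torque': [-0.014, -0.019, 0.022], 'finger_gap': 85.35} 18.700000000000003
```

View pics/top0.png

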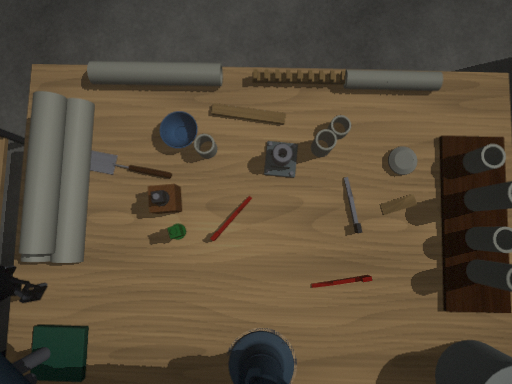

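View pics/side0.png

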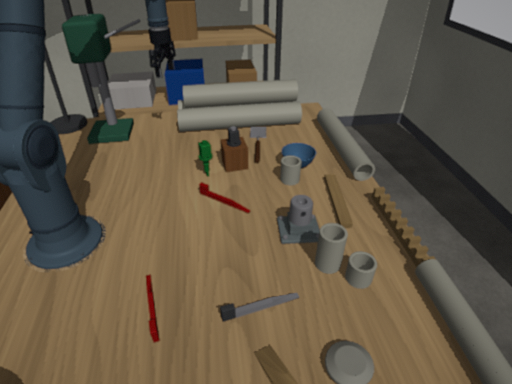

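View pics/wrist0.png

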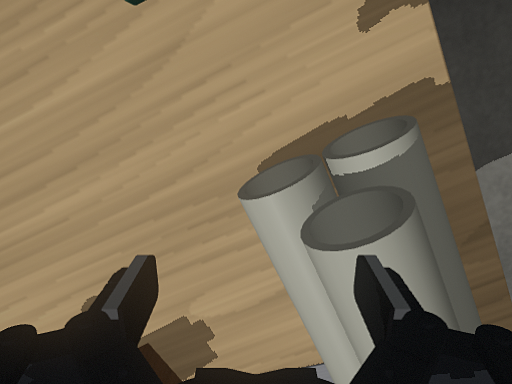

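Top view: plain steel arbor in the brown stand at (160,198); socket at (281,155); steel drift at (352,205), with its handle end at (357,228). Candidates that could be confused: red keys at (232,218) and (341,282), the green arbor at (177,231), and the wooden chock at (398,204). I choose the uncoloured steel ones and will check them in close crops.

Run:
```python
from h import *
crop('top0',130,120,310,250,4.4,'c1'); crop('top0',310,165,420,245,7,'c2'); crop('top0',255,130,310,185,10,'c3')
crop('side0',190,120,370,320,3.5,'c4')
```

```text
(no output)
```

View pics/c1.png

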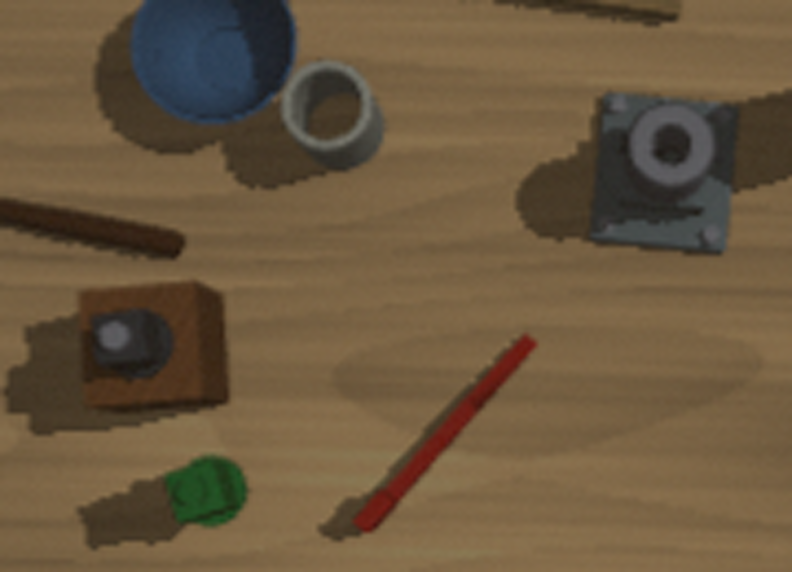

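View pics/c2.png

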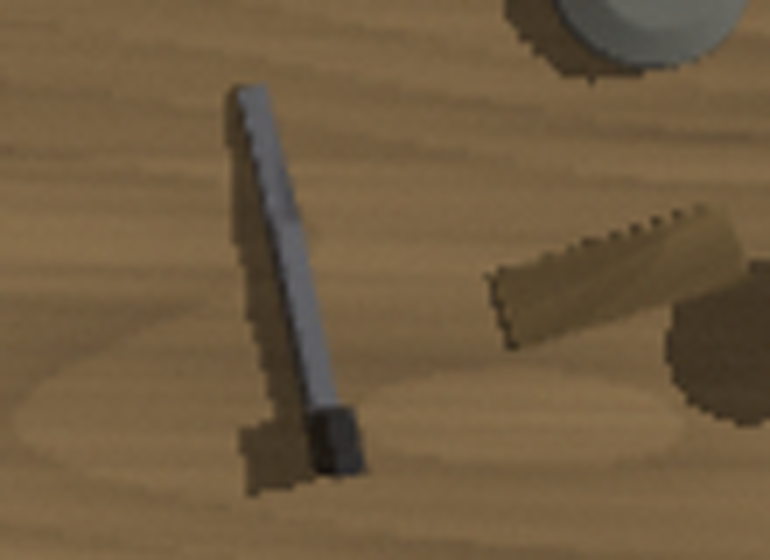

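View pics/c3.png

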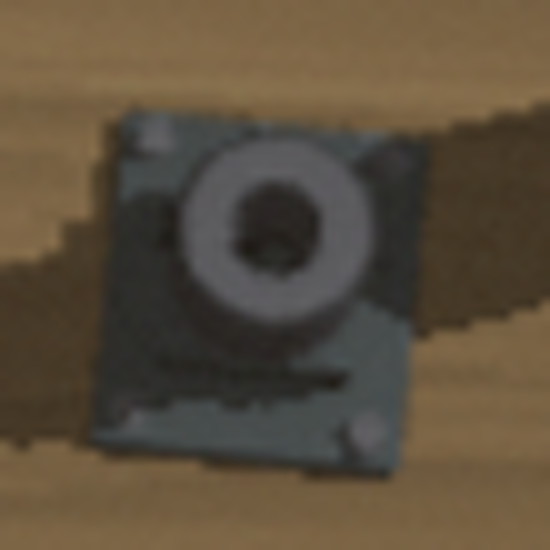

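View pics/c4.png

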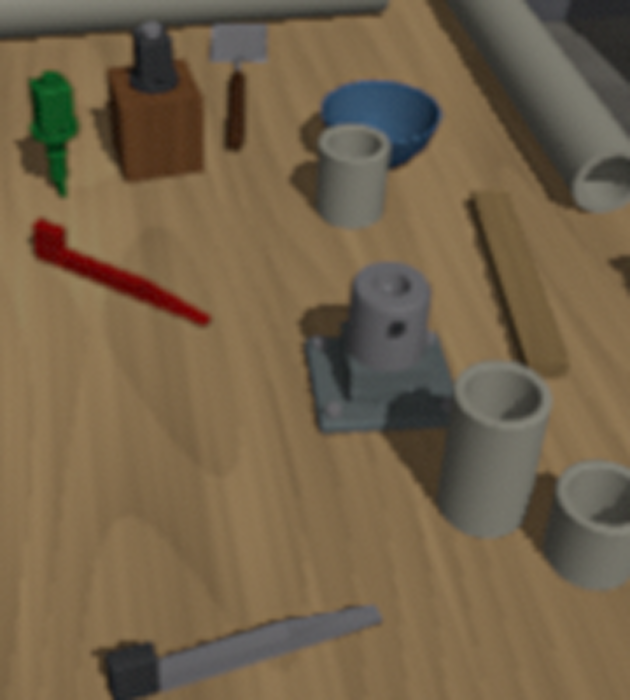

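Run:
```python
from h import *
for n in ['top','side']:
    s=load(n+'0'); P=cloud(s)
    for name,c in [('socket',(281,155)),('arb',(160,198))]:
        pass
    def near(xy,r,z0,z1):
        m=(np.hypot(P[...,0]-xy[0],P[...,1]-xy[1])<r)&(P[...,2]>z0)&(P[...,2]<z1); return P[m]
    s0=load('top0')
    sx=p2w(s0,282.8,153,z=104); ax=p2w(s0,157,196,z=137)
    print(n,'guess',sx.round(1),ax.round(1))
    q=near(sx,40,95,112); 
    print('rim',len(q),q.mean(0).round(1),q.min(0).round(1),q.max(0).round(1))
    # table
    q=near([500,100],60,-20,20); print('table',q.mean(0).round(1))
    q=near(ax,70,80,92); print('stand top',len(q),q.mean(0).round(1)); 
    r=cv2.minAreaRect(q[:,:2].astype(np.float32)); print(r)
    q=near(ax,50,130,141); print('head top',len(q),q.mean(0).round(1),cv2.minAreaRect(q[:,:2].astype(np.float32)))
    q=near(ax,50,141,152); print('stub',len(q),q.mean(0).round(1) if len(q) else 0)
    q=near(sx,90,6,20); print('base',len(q),cv2.minAreaRect(q[:,:2].astype(np.float32)))
    d=p2w(s0,357,228,z=40)
    q=near(d,30,36,48); print('drift handle',len(q),q.mean(0).round(1),cv2.minAreaRect(q[:,:2].astype(np.float32)))
    q=near(d,175,3,25)
    q=q[(abs(q[:,1]-d[1])<60)]
    print('blade',len(q),cv2.fitLine(q[:,:2].astype(np.float32),cv2.DIST_HUBER,0,.01,.01).ravel())
    k=q[:,0].argsort(); print(q[k[::max(1,len(k)//12)]].round(1).tolist())
```

```text
top guess [635.8 -49.4 104. ] [497.3 306.9 137. ]
rim 258 [636.6 -45.8 103. ] [609.  -77.2  95.5] [667.5 -14.6 107.9]
table [500.   99.9   1.5]
stand top 500 [496.  306.   85.2]
((497.334716796875, 310.3505859375), (80.37813568115234, 81.86873626708984), 6.247453689575195)
head top 112 [496.7 307.8 136.6] ((497.459716796875, 308.9266662597656), (34.5716438293457, 33.57567596435547), 8.79366683959961)
stub 36 [497.1 309.6 144.6]
base 599 ((644.9169311523438, -61.651023864746094), (130.26394653320312, 126.04078674316406), 86.07341003417969)
drift handle 48 [ 423.1 -288.3   40. ] ((422.6405029296875, -288.61346435546875), (28.521970748901367, 15.102203369140625), 5.765085220336914)
blade 711 [ 9.9920094e-01  3.9969046e-02  4.3791061e+02 -2.7468408e+02]
[[247.1, -273.7, 3.6], [260.7, -245.6, 18.7], [269.4, -278.5, 9.7], [306.0, -295.4, 4.2], [341.7, -233.0, 3.2], [383.9, -304.7, 5.2], [429.8, -254.9, 3.3], [456.3, -308.6, 3.4], [480.2, -276.7, 17.5], [506.9, -302.0, 5.1], [531.4, -251.5, 3.8], [558.2, -296.3, 3.3], [590.3, -293.0, 4.3]]
side guess [635.8 -49.4 104. ] [497.3 306.9 137. ]

[... 303 characters left out ...]
636764526367, 38.15291213989258), 7.003830909729004)
stub 20 [498.  306.3 144.3]
base 609 ((635.3753662109375, -50.94391632080078), (102.25980377197266, 110.25857543945312), 83.75740051269531)
drift handle 94 [ 422.6 -293.2   39.7] ((422.5325927734375, -292.6363220214844), (30.08047103881836, 15.241483688354492), 9.61896800994873)
blade 1033 [ 9.9852324e-01  5.4326650e-02  4.7071240e+02 -2.7976520e+02]
[[246.5, -278.9, 3.0], [259.7, -245.4, 18.3], [270.1, -330.7, 18.9], [309.4, -317.5, 3.1], [407.3, -293.0, 11.6], [434.9, -295.2, 12.8], [455.9, -282.1, 18.7], [474.5, -288.2, 5.1], [493.5, -278.2, 20.0], [512.9, -268.3, 20.4], [531.7, -264.4, 14.9], [554.1, -268.5, 4.7], [591.9, -299.9, 4.0]]
```

```bash
cat >> h.py <<'E'
from scipy.spatial.transform import Rotation as Ro
def pose():
    o=manip.get_obs(); return np.array(o['eef_pos']),Ro.from_rotvec(o['orientation']).as_matrix(),o
def st():
    p,R,o=pose(); print('t',round(o['clock'],2),'p',p.round(1),'yawx',np.degrees(np.arctan2(R[1,0],R[0,0])).round(2),'zax',R[:,2].round(4),'F',np.round(o['force'],1),'M',np.round(o['ft_torque'],2),'gap',round(o['finger_gap'],1),'q',np.round(o['joint_pos'],2).tolist()); return p,R,o
def plan(target,yaw):
    """yaw: desired world angle (deg) of tool x, tool down"""
    p,R,o=pose(); a=np.radians(yaw)
    X=np.array([np.cos(a),np.sin(a),0]);Z=np.array([0,0,-1.]);Y=np.cross(Z,X)
    Rt=np.c_[X,Y,Z]; print('shift',(R.T@(np.array(target)-p)).round(1),'turn',np.degrees(Ro.from_matrix(R.T@Rt).as_rotvec()).round(2))
E
python3 - <<'E'
from h import *
p,R,o=st()
s=load('wrist0'); T=np.eye(4);T[:3,:3]=R;T[:3,3]=p
print((np.linalg.inv(T)@s['T']).round(3))
E
```

```text
t 0.15 p [275.8 587.8 230.2] yawx 154.87 zax [-8.0e-04 -1.9e-03 -1.0e+00] F [ 0.2  0.2 -0.8] M [-0.01 -0.02  0.02] gap 85.4 q [-1.23, 0.38, 0.04, 1.6, -0.02, 1.16, -0.05]
[[ 1.00000e-03 -9.46000e-01 -3.24000e-01  8.46160e+01]
 [ 1.00000e+00  1.00000e-03 -0.00000e+00 -6.24000e-01]
 [ 0.00000e+00 -3.24000e-01  9.46000e-01 -1.42304e+02]
 [ 0.00000e+00  0.00000e+00  0.00000e+00  1.00000e+00]]
```

Run:
```python
from h import *
plan([497,307,240],97)
```

```text
shift [-319.5 -160.3   -9.5] turn [-0.1   0.07 57.87]
```

play_rows:
  steps:
    - [-29,-14.5,-1,0,0,5.3,0]
    - [-58,-29,-2,0,0,10.5,0]
    - [-87,-43.7,-3,0,0,15.8,0]
    - [-116,-58,-4,0,0,21,0]
    - [-145,-73,-5,0,0,26.3,0]
    - [-174,-87,-6,0,0,31.6,0]
    - [-203,-102,-7,0,0,36.8,0]
    - [-232,-116,-8,0,0,42.1,0]
    - [-261,-131,-9,0,0,47.3,0]
    - [-290,-146,-9.5,0,0,52.6,0]
    - [-319.5,-160.3,-9.5,0,0,57.9,0]
    - [-319.5,-160.3,-9.5,0,0,57.9,0]

```text
clock: 1.35
eef_pos: [501.2, 300.8, 240.8]
orientation: [2.093, 2.337, -0.002]
force: [1.3, -0.8, 0.6]
finger_gap: 85.3
```

Run:
```python
from h import *
st(); s=grab('wrist','w1'); st()
P=cloud(s)
def near(xy,r,z0,z1):
    m=(np.hypot(P[...,0]-xy[0],P[...,1]-xy[1])<r)&(P[...,2]>z0)&(P[...,2]<z1); return P[m]
ax=[497,308]
for a in [(70,80,92),(50,131,141),(50,141,150)]:
    q=near(ax,*a)
    if len(q)>3: print(a,len(q),q.mean(0).round(1),cv2.minAreaRect(q[:,:2].astype(np.float32)))
```

```text
t 1.35 p [501.2 300.8 240.8] yawx 96.32 zax [ 0.0023 -0.0035 -1.    ] F [ 1.3 -0.8  0.6] M [-0.07 -0.1   0.07] gap 85.3 q [-0.92, 0.26, 0.37, 1.76, -0.1, 1.14, -0.42]
t 1.4 p [499.2 304.  240.6] yawx 96.61 zax [ 5.0e-04 -1.5e-03 -1.0e+00] F [ 0.1  1.6 -1.2] M [ 0.   -0.01 -0.05] gap 85.0 q [-0.93, 0.26, 0.36, 1.76, -0.1, 1.14, -0.42]
(70, 80, 92) 5251 [495.8 314.9  84.9] ((496.53033447265625, 307.9946594238281), (80.22523498535156, 80.90267181396484), 6.3642168045043945)
(50, 131, 141) 1471 [496.1 310.9 136.4] ((496.4552917480469, 308.3486633300781), (33.973812103271484, 34.386741638183594), 9.685017585754395)
(50, 141, 150) 488 [496.5 308.7 144.7] ((496.46722412109375, 308.447021484375), (16.730844497680664, 18.159963607788086), 5.439845085144043)
```

View pics/w1.png

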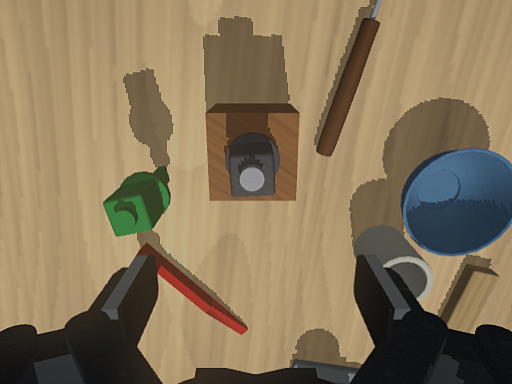

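Run:
```python
from h import *
st(); s=grab('wrist','w2'); st()
P=cloud(s)
def near(xy,r,z0,z1):
    m=(np.hypot(P[...,0]-xy[0],P[...,1]-xy[1])<r)&(P[...,2]>z0)&(P[...,2]<z1); return P[m]
ax=[497,308]
for a in [(70,80,92),(50,131,141),(50,141,150)]:
    q=near(ax,*a)
    if len(q)>3: print(a,len(q),q.mean(0).round(1),cv2.minAreaRect(q[:,:2].astype(np.float32)))
im=s['im'].astype(int); g=(im[...,1]>1.6*im[...,0])&(im[...,1]>1.6*im[...,2])&(im[...,1]>40)
q=P[g]; q=q[~np.isnan(q[:,0])]; print('green',len(q),np.percentile(q,[1,50,99],axis=0).round(0))
crop('w2',190,90,310,210,5,'w2c')
plan([496.5,308.3,240],97)
```

```text
t 1.4 p [499.2 304.  240.6] yawx 96.61 zax [ 5.0e-04 -1.5e-03 -1.0e+00] F [ 0.1  1.6 -1.2] M [ 0.   -0.01 -0.05] gap 85.0 q [-0.93, 0.26, 0.36, 1.76, -0.1, 1.14, -0.42]
t 1.45 p [497.6 306.5 240.5] yawx 96.85 zax [-6.e-04 -3.e-04 -1.e+00] F [-0.2  0.1 -0. ] M [ 0.03  0.03 -0.  ] gap 85.4 q [-0.93, 0.26, 0.36, 1.76, -0.1, 1.14, -0.42]
(70, 80, 92) 5140 [495.6 315.6  84.9] ((496.55902099609375, 308.2315979003906), (80.260986328125, 80.60682678222656), 6.184223651885986)
(50, 131, 141) 1462 [496.1 311.  136.4] ((496.4488830566406, 308.66632080078125), (33.9890022277832, 34.01728820800781), 9.573566436767578)
(50, 141, 150) 493 [496.4 308.8 144.7] ((496.31109619140625, 308.2015380859375), (18.078182220458984, 17.705516815185547), 73.85196685791016)
green 1330 [[380. 240.  76.]
 [404. 259. 122.]
 [421. 276. 131.]]
shift [ 1.9 -0.9  0.5] turn [-0.04  0.01 -0.15]
```

View pics/w2c.png

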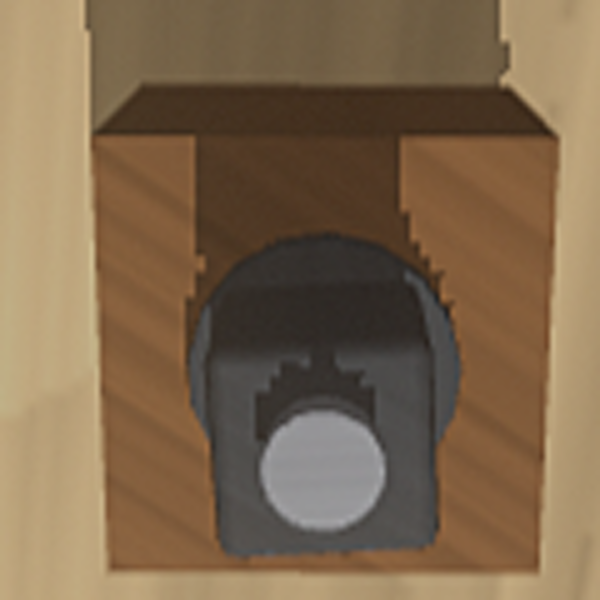

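Run:
```python
from h import *
st();plan([496.5,308.5,98],99.5)
```

```text
t 1.45 p [497.6 306.5 240.5] yawx 96.85 zax [-6.e-04 -3.e-04 -1.e+00] F [-0.2  0.1 -0. ] M [ 0.03  0.03 -0.  ] gap 85.4 q [-0.93, 0.26, 0.36, 1.76, -0.1, 1.14, -0.42]
shift [  2.2  -0.8 142.5] turn [-0.04  0.01 -2.65]
```

play_rows:
  steps:
    - [1,-0.3,15,0,0,-1.5,0]
    - [1.6,-0.4,35,0,0,-2.5,0]
    - [1.6,-0.4,55,0,0,-2.5,0]
    - [1.6,-0.4,75,0,0,-2.5,0]
    - [1.6,-0.4,90,0,0,-2.5,0]
    - [1.6,-0.4,90,0,0,-2.5,0]
    - [1.6,-0.4,90,0,0,-2.5,0]

```text
clock: 2.15
eef_pos: [496.0, 309.8, 150.3]
orientation: [-2.028, -2.399, 0.001]
force: [-0.1, 0.3, 0.4]
finger_gap: 85.3
```

Run:
```python
from h import *
st();s=grab('wrist','w3');plan([496.5,308.5,98],99.5)
P=cloud(s)
def near(xy,r,z0,z1):
    m=(np.hypot(P[...,0]-xy[0],P[...,1]-xy[1])<r)&(P[...,2]>z0)&(P[...,2]<z1); return P[m]
ax=[497,308]
for a in [(70,80,92),(50,131,141),(50,141,150)]:
    q=near(ax,*a)
    if len(q)>3: print(a,len(q),q.mean(0).round(1),cv2.minAreaRect(q[:,:2].astype(np.float32)))
```

```text
t 2.15 p [496.  309.8 150.3] yawx 99.56 zax [-8.e-04 -4.e-04 -1.e+00] F [-0.1  0.3  0.4] M [-0.01  0.02  0.  ] gap 85.3 q [-0.91, 0.36, 0.33, 1.84, -0.14, 0.96, -0.35]
shift [-1.4 -0.7 53.3] turn [ 0.05 -0.03  0.03]
(70, 80, 92) 8983 [494.3 318.8  84.9] ((496.4130554199219, 308.03009033203125), (80.18607330322266, 81.17597961425781), 6.467776298522949)
(50, 131, 141) 2980 [495.7 312.4 136.3] ((496.3812255859375, 308.5522766113281), (34.097747802734375, 34.564048767089844), 9.743888854980469)
(50, 141, 150) 1079 [496.3 309.1 144.6] ((496.33770751953125, 308.4720764160156), (18.182918548583984, 18.128311157226562), 41.66650390625)
```

View pics/w3.png

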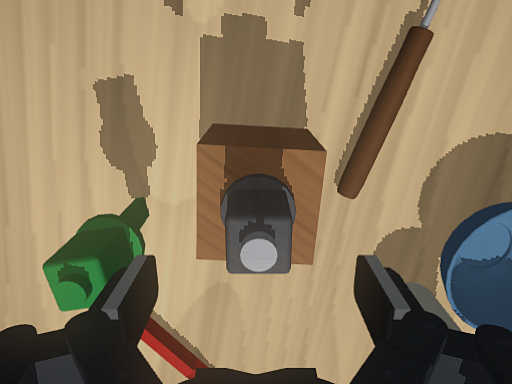

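play_rows:
  steps:
    - [-1,-0.5,18,0,0,0,0]
    - [-1.4,-0.7,36,0,0,0,0]
    - [-1.4,-0.7,48,0,0,0,0]
    - [-1.4,-0.7,53,0,0,0,0]
    - [-1.4,-0.7,53,0,0,0,0]
    - [-1.4,-0.7,53,0,0,0,1]
    - [-1.4,-0.7,53,0,0,0,1]
    - [-1.4,-0.7,53,0,0,0,1]
    - [-1.4,-0.7,53,0,0,0,1]
    - [-1.4,-0.7,53,0,0,0,1]
  newtons: 60

```text
clock: 3.2
eef_pos: [497.1, 308.1, 98.7]
orientation: [2.03, 2.397, 0.003]
force: [0.8, -0.2, 2.7]
finger_gap: 33.5
```

Run:
```python
from h import *
st()
```

```text
t 3.2 p [497.1 308.1  98.7] yawx 99.46 zax [ 0.0016  0.0012 -1.    ] F [ 0.8 -0.2  2.7] M [-0.02 -0.06 -0.03] gap 33.5 q [-0.89, 0.43, 0.32, 1.88, -0.17, 0.86, -0.32]
```

play_rows:
  steps:
    - [0,0,-4,0,0,0,1]
    - [0,0,-15,0,0,0,1]
    - [0,0,-35,0,0,0,1]
    - [0,0,-60,0,0,0,1]
    - [0,0,-85,0,0,0,1]
    - [0,0,-110,0,0,0,1]
    - [0,0,-130,0,0,0,1]
    - [0,0,-137,0,0,0,1]
    - [0,0,-137,0,0,0,1]
    - [0,0,-137,0,0,0,1]

```text
clock: 4.2
eef_pos: [495.0, 306.9, 233.2]
orientation: [-2.03, -2.396, 0.005]
force: [0.3, 0.0, -5.0]
finger_gap: 33.4
```

Run:
```python
from h import *
st();s=grab('side','s1');
p,R,o=pose()
u=w2p(s,[496.5,308.5,160]);print(u)
u=u.astype(int);crop('s1',u[0]-60,u[1]-70,u[0]+60,u[1]+50,6,'s1c')
plan([496.5,308.5,98],99.5)
```

```text
t 4.2 p [495.  306.9 233.2] yawx 99.46 zax [-0.0028 -0.0019 -1.    ] F [ 0.3  0.  -5. ] M [ 0.01 -0.01  0.04] gap 33.4 q [-0.93, 0.26, 0.35, 1.77, -0.1, 1.13, -0.38]
[232.78609447 122.85525501]
shift [  1.6   2.4 134.8] turn [-0.21  0.11 -0.03]
```

View pics/s1c.png

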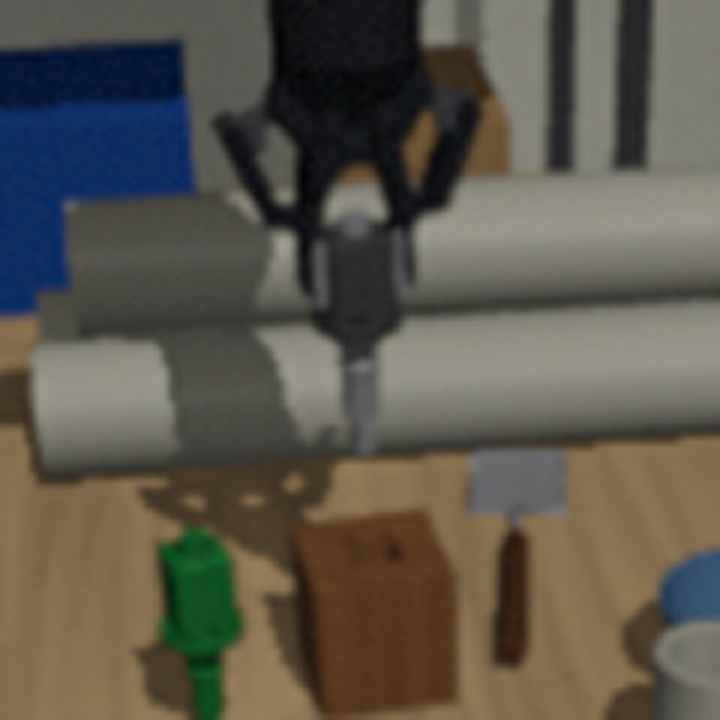

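Run:
```python
from h import *
s=grab('wrist','w4'); p,R,o=st()
plan([643,19,235],84)
P=cloud(s); Q=(P-p)@R
m=(abs(Q[...,0])<30)&(abs(Q[...,1])<25)&(Q[...,2]<20)&(Q[...,2]>-60)
q=Q[m]; 
for lo in range(-60,20,4):
    k=q[(q[:,2]>=lo)&(q[:,2]<lo+4)]
    if len(k)>20: print(lo,len(k),k.mean(0).round(1),k.min(0).round(1),k.max(0).round(1))
```

```text
t 4.3 p [494.9 306.9 232.7] yawx 99.47 zax [-0.0033 -0.0025 -1.    ] F [ 0.2 -0.2 -4.7] M [-0.02  0.01 -0.01] gap 33.4 q [-0.93, 0.26, 0.35, 1.77, -0.1, 1.12, -0.38]
shift [-308.3   98.8   -2. ] turn [-0.19  0.14 15.47]
-60 497 [ 12.1   2.8 -57.9] [ 10.9 -25.  -60. ] [ 13.2  24.9 -56. ]
-56 480 [ 12.1   2.7 -54.1] [ 10.3 -25.  -56. ] [ 13.4  25.  -52. ]
-52 421 [ 12.3   3.7 -50. ] [ -5.3 -24.9 -52. ] [ 14.9  25.  -48. ]
-48 2426 [  2.8  -0.6 -46.1] [ -9.8 -25.  -48. ] [ 14.8  24.9 -44. ]
-44 676 [  7.   -0.4 -42.1] [-10.2 -24.9 -44. ] [ 14.1  24.9 -40. ]
-40 5552 [  4.8  -1.3 -38. ] [-16.9 -24.7 -40. ] [ 18.  24. -36.]
-36 860 [ 15.2  -1.2 -34.2] [-13.5 -24.7 -36. ] [ 18.3  24.6 -32. ]
-32 687 [ 15.3  -0.4 -30. ] [  6.7 -24.7 -32. ] [ 18.1  25.  -28. ]
-28 630 [ 15.2  -0.  -26. ] [  6.6 -24.6 -28. ] [ 18.  25. -24.]
-24 579 [ 15.2  -0.6 -22.1] [  6.4 -24.4 -24. ] [ 18.3  25.  -20. ]
-20 565 [ 15.3  -0.1 -18. ] [  6.8 -24.5 -20. ] [ 18.  25. -16.]
-16 478 [ 15.3  -0.6 -14.1] [  7.  -24.5 -16. ] [ 18.2  24.9 -12. ]
-12 472 [ 15.3   0.  -10. ] [  7.  -24.3 -12. ] [18.  24.9 -8. ]
-8 388 [15.8 -0.7 -6.1] [  7.3 -24.6  -8. ] [18.  24.9 -4. ]
-4 307 [16.7 -2.  -2.1] [ 10.  -24.4  -4. ] [18.1 21.4 -0. ]
0 165 [17.1 -0.9  1.3] [ 14.6 -18.2   0. ] [23.8 15.3  3.8]
4 1253 [17.5 -1.3  5.9] [  6.3 -24.2   4. ] [24.3 21.   8. ]
8 263 [20.5 -1.6  9.9] [  7.7 -23.8   8. ] [24.4 21.  12. ]
12 54 [20.5 -0.1 12.6] [  4.9 -24.9  12. ] [23.9 18.1 13.6]
```

View pics/w4.png

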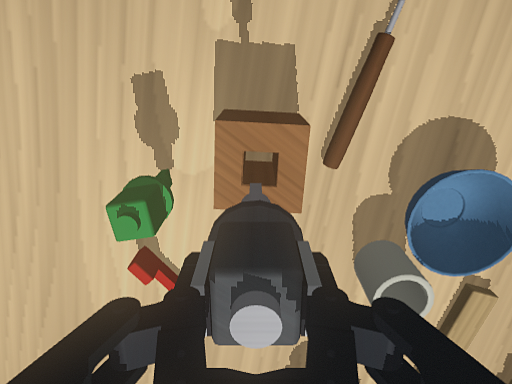

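Run:
```python
from h import *
s=load('w4'); P=cloud(s); p=np.array([494.9,306.9,232.7]); R=s['T'][:3,:3]@np.linalg.inv(np.array([[0.001,-.946,-.324],[1,.001,0],[0,-.324,.946]]))
Q=(P-p)@R
im=s['im'].astype(int).sum(2)
m=(abs(Q[...,2]+46)<2.5)&(abs(Q[...,0])<14)&(abs(Q[...,1])<14)
ys,xs=np.where(m); print(xs.min(),xs.max(),ys.min(),ys.max())
q=Q[m]; c,r=cv2.minEnclosingCircle(q[:,:2].astype(np.float32)); print(c,r,len(q),q[:,2].mean())
m=(Q[...,2]>3)&(Q[...,2]<9)&(abs(Q[...,0])<30)&(abs(Q[...,1])<25); q=Q[m]; 
print(q.min(0),q.max(0))
m=(abs(Q[...,2]+38)<1)&(abs(Q[...,0])<20)&(abs(Q[...,1])<16.5); q=Q[m];print('headtop',q.min(0),q.max(0))
```

```text
230 281 299 348
(0.22924701869487762, -1.9247294664382935) 10.045366287231445 2069 -46.13809706459721
[  6.29386203 -24.26420813   3.14139174] [24.42961577 20.95856988  8.99429933]
headtop [-16.2948842  -16.48384698 -38.99906952] [ 17.91162884  16.49635087 -37.0006697 ]
```

play_rows:
  steps:
    - [-26,8,0,0,0,1.3,1]
    - [-54,17,0,0,0,2.6,1]
    - [-82,26,0,0,0,4,1]
    - [-112,36,0,0,0,5.5,1]
    - [-142,46,0,0,0,7,1]
    - [-172,55,0,0,0,8.5,1]
    - [-202,65,-1,0,0,10,1]
    - [-232,74,-1,0,0,11.5,1]
    - [-262,84,-2,0,0,13,1]
    - [-288,92,-2,0,0,14.5,1]
    - [-308,99,-2,-0.2,0.1,15.5,1]
    - [-308,99,-2,-0.2,0.1,15.5,1]

```text
clock: 5.5
eef_pos: [644.7, 13.8, 235.4]
orientation: [2.34, 2.09, -0.001]
force: [0.0, -1.2, -6.0]
finger_gap: 33.6
```

play_rows:
  steps:
    - [0,0,0,0,0,0,1]
    - [0,0,0,0,0,0,1]
    - [0,0,0,0,0,0,1]

```text
clock: 5.8
eef_pos: [643.9, 22.4, 236.1]
orientation: [-2.332, -2.104, -0.005]
force: [0.3, -0.3, -4.7]
finger_gap: 33.6
```

Run:
```python
from h import *
p,R,o=st(); s=grab('wrist','w5'); grab('side','s2'); st()
P=cloud(s)
m=(np.hypot(P[...,0]-636,P[...,1]+50)<45)&(abs(P[...,2]-104)<5); q=P[m]
print(len(q),q.mean(0),cv2.minEnclosingCircle(q[:,:2].astype(np.float32)),cv2.fitEllipse(cv2.convexHull(q[:,:2].astype(np.float32))))
m=(np.hypot(P[...,0]-636,P[...,1]+50)<95)&(abs(P[...,2]-12)<4); q=P[m]
print('base',len(q),cv2.minAreaRect(q[:,:2].astype(np.float32)))
```

```text
t 5.8 p [643.9  22.4 236.1] yawx 84.13 zax [ 0.0019  0.0029 -1.    ] F [ 0.3 -0.3 -4.7] M [-0.01 -0.01  0.01] gap 33.6 q [-0.51, 0.4, 0.53, 1.63, -0.22, 1.17, -0.03]
t 5.9 p [644.2  21.7 236.5] yawx 84.09 zax [ 0.0028  0.0024 -1.    ] F [-0.3 -0.1 -3.9] M [ 0.03 -0.04  0.02] gap 33.5 q [-0.51, 0.4, 0.54, 1.63, -0.22, 1.17, -0.03]<stdin>:5: RuntimeWarning: Mean of empty slice.
  ret = um.true_divide(
Traceback (most recent call last):
cv2.error: OpenCV(4.12.0) /io/opencv/modules/imgproc/src/shapedescr.cpp:356: error: (-215:Assertion failed) n >= 0 && (depth == CV_32F || depth == CV_32S) in function 'fitEllipseNoDirect'
```

View pics/w5.png

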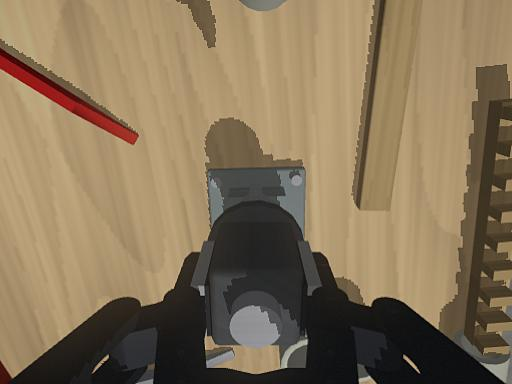

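View pics/s2.png

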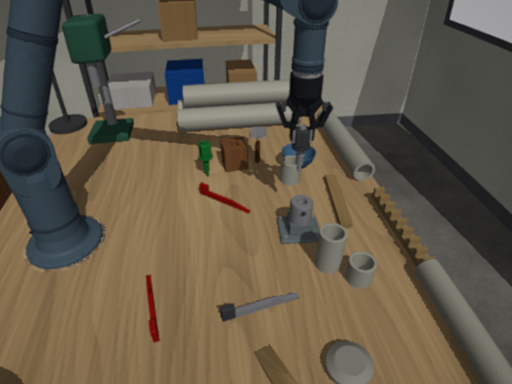

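Run:
```python
from h import *
plan([629,-121,236],84)
```

```text
shift [-1.435e+02 -4.000e-01  1.000e-01] turn [ 0.15 -0.16  0.09]
```

play_rows:
  steps:
    - [-20,0,0,0,0,0,1]
    - [-45,0,0,0,0,0,1]
    - [-70,0,0,0,0,0,1]
    - [-95,0,0,0,0,0,1]
    - [-120,0,0,0,0,0,1]
    - [-135,0,0,0.1,-0.1,0,1]
    - [-143,0,0,0.1,-0.1,0,1]
    - [-143,0,0,0.1,-0.1,0,1]
    - [-143,0,0,0.1,-0.1,0,1]
    - [-143,0,0,0.1,-0.1,0,1]

```text
clock: 6.9
eef_pos: [630.0, -119.4, 236.2]
orientation: [-2.332, -2.105, -0.004]
force: [-0.3, 1.1, -6.1]
finger_gap: 33.2
```

Run:
```python
from h import *
p,R,o=st(); s=grab('wrist','w5'); st()
P=cloud(s)
m=(np.hypot(P[...,0]-636,P[...,1]+50)<45)&(abs(P[...,2]-103)<4); q=P[m]
print(len(q),q.mean(0),cv2.minEnclosingCircle(q[:,:2].astype(np.float32)),cv2.fitEllipse(cv2.convexHull(q[:,:2].astype(np.float32))))
m=(np.hypot(P[...,0]-636,P[...,1]+50)<95)&(abs(P[...,2]-12)<4); q=P[m]
print('base',len(q),cv2.minAreaRect(q[:,:2].astype(np.float32)))
```

```text
t 6.9 p [ 630.  -119.4  236.2] yawx 84.15 zax [ 0.0014  0.0018 -1.    ] F [-0.3  1.1 -6.1] M [ 0.05  0.05 -0.03] gap 33.2 q [-0.32, 0.4, 0.58, 1.64, -0.24, 1.17, 0.21]
t 6.95 p [ 630.  -119.7  236.2] yawx 84.14 zax [ 0.0014  0.0015 -1.    ] F [-0.   1.2 -5.5] M [-0.02  0.03  0.06] gap 33.3 q [-0.32, 0.4, 0.58, 1.64, -0.24, 1.17, 0.21]
3609 [637.49737098 -46.87311597 103.35708238] ((637.4451293945312, -47.93086624145508), 29.588167190551758) ((637.455078125, -47.76691818237305), (58.61502456665039, 58.69685745239258), 41.3643684387207)
base 5258 ((637.4052734375, -47.9414176940918), (99.86679077148438, 109.95662689208984), 85.6662368774414)
```

View pics/w5.png

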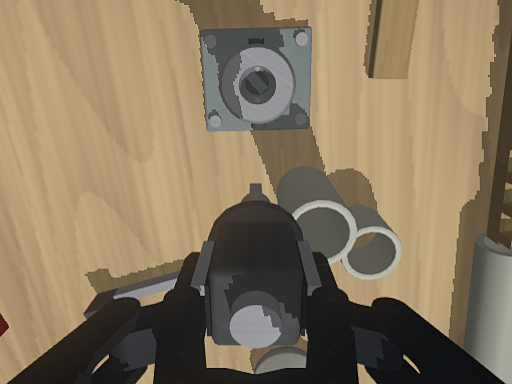

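Run:
```python
from h import *
s=load('w5')
crop('w5',215,45,305,125,8,'w5c'); crop('w5',190,170,330,370,3.4,'w5d')
```

```text
(no output)
```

View pics/w5c.png

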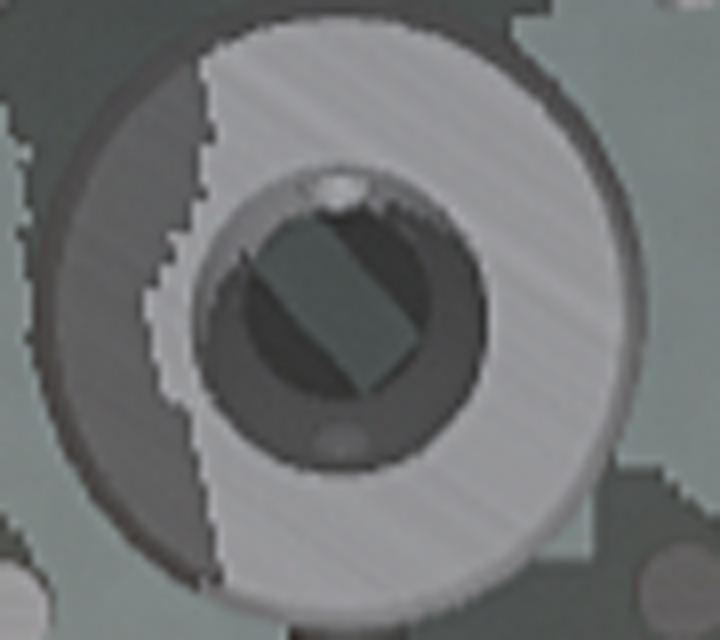

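View pics/w5d.png

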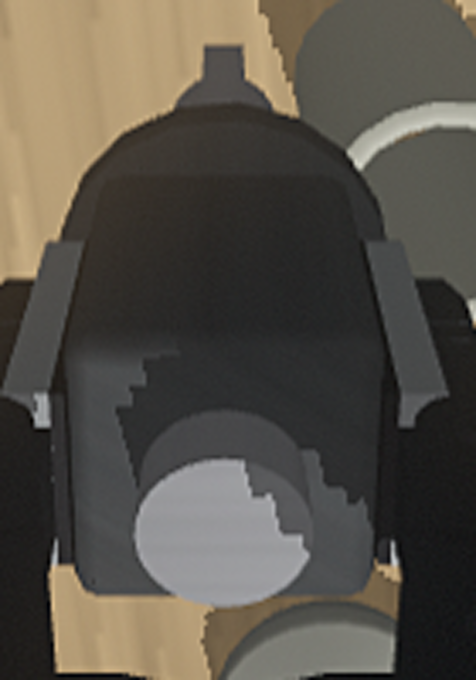

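Run:
```python
from h import *
s=load('w5')
f=lambda x,y,z:p2w(s,215+(x+.5)/8-.5,45+(y+.5)/8-.5,z=z)[:2]
for z in (52,44):
  a=f(318,215,z);b=f(420,340,z);c=f(245,255,z);d=f(365,395,z)
  for u,v in((a,b),(c,d)): print(z,np.degrees(np.arctan2(*(u-v)[::-1])),np.hypot(*(u-v)))
  n=(b-a)/np.hypot(*(b-a)); print('width',abs(np.cross(n,c-a)), 'ctr',(a+b+c+d)/4)
# mouth circle
print('mouth ctr', (f(193,320,104)+f(487,320,104))/2,(f(340,165,104)+f(340,473,104))/2)
print('stub', [p2w(s,190+x/3.4,170+y/3.4,z=236.2+46.1).round(1).tolist() for x,y in((135,532),(313,532),(224,458),(224,606))])
p=np.array([630,-119.6,236.2])
R=Ro.from_rotvec([-2.332,-2.105,-.004]).as_matrix()
c=np.mean([p2w(s,190+x/3.4,170+y/3.4,z=236.2+46.1) for x,y in((135,532),(313,532),(224,458),(224,606))],0)
print('stub in tool',(c-p)@R)
# tang end center: px (224,45) top, bottom? 
print('tang w', (np.array([p2w(s,190+x/3.4,170+46/3.4,z=236.2-84) for x in(205,243)])-p)@R)
print('flange', (np.array([p2w(s,190+x/3.4,170+y/3.4,z=236.2-6) for x,y in((62,240),(385,240),(224,104))])-p)@R)
```

```text
52 124.88758724698874 17.739902784810447
52 125.8848576490478 20.390529651239913
width 9.007988433568876 ctr [637.48574466 -47.96930728]
44 124.88758724698887 18.174098939323063
44 125.88485764904786 20.889601696359797
width 9.228465061044927 ctr [637.49805692 -48.24567656]
mouth ctr [637.49362336 -47.84913222] [637.47707055 -48.00142509]
stub [[620.0, -118.5, 282.3], [637.7, -120.3, 282.3], [629.7, -110.6, 282.3], [627.9, -128.7, 282.3]]
stub in tool [ 3.93333830e-02 -1.08858315e+00 -4.61018876e+01]
tang w [[ 8.43285071 -4.8223509  84.00848342]
 [ 8.43448965  2.88774256 84.02133325]]
flange [[  5.48342672 -23.86379638   5.97082115]
 [  5.4771057   21.64997175   6.04664469]
 [ 25.995364    -1.06542979   6.04832466]]<stdin>:7: DeprecationWarning: Arrays of 2-dimensional vectors are deprecated. Use arrays of 3-dimensional vectors instead. (deprecated in NumPy 2.0)
```

Run:
```python
from h import *
plan([678,-105,236],125.4)
```

```text
shift [19.5 46.3  0.3] turn [  0.1   -0.06 -41.26]
```

play_rows:
  steps:
    - [2,5,0,0,0,-4.5,1]
    - [4,10,0,0,0,-9.5,1]
    - [7,16,0,0,0,-15,1]
    - [10,23,0,0,0,-21,1]
    - [13,30,0,0,0,-27,1]
    - [16,38,0,0,0,-33,1]
    - [18.5,44,0,0,0,-38,1]
    - [19.5,46.3,0,0.1,0,-41.3,1]
    - [19.5,46.3,0,0.1,0,-41.3,1]
    - [19.5,46.3,0,0.1,0,-41.3,1]
    - [19.5,46.3,0,0.1,0,-41.3,1]

```text
clock: 8.05
eef_pos: [677.3, -107.4, 236.4]
orientation: [-1.445, -2.789, 0.001]
force: [1.2, 0.7, -4.7]
finger_gap: 33.3
```

Run:
```python
from h import *
p,R,o=st(); s=grab('wrist','w6'); st()
np.savez('pics/w6pose.npz',p=p,R=R)
P=cloud(s)
m=(np.hypot(P[...,0]-637,P[...,1]+48)<45)&(abs(P[...,2]-103)<4); q=P[m]
print(len(q),q.mean(0),cv2.minEnclosingCircle(q[:,:2].astype(np.float32)),cv2.fitEllipse(cv2.convexHull(q[:,:2].astype(np.float32))))
m=(np.hypot(P[...,0]-637,P[...,1]+48)<95)&(abs(P[...,2]-12)<4); q=P[m]
print('base',len(q),cv2.minAreaRect(q[:,:2].astype(np.float32)))
u=w2p(s,[637.5,-48,104]); print(u); u=u.astype(int)
crop('w6',u[0]-45,u[1]-40,u[0]+45,u[1]+40,8,'w6c'); crop('w6',190,170,330,370,3.4,'w6d')
```

```text
t 8.05 p [ 677.3 -107.4  236.4] yawx 125.23 zax [-6.e-04 -2.e-04 -1.e+00] F [ 1.2  0.7 -4.7] M [-0.06 -0.   -0.04] gap 33.3 q [-0.21, 0.47, 0.43, 1.51, -0.2, 1.2, 0.86]
t 8.1 p [ 677.3 -107.5  236.5] yawx 125.23 zax [-5.e-04 -2.e-04 -1.e+00] F [-0.1  0.8 -4.6] M [-0.01 -0.02  0.01] gap 33.6 q [-0.21, 0.47, 0.43, 1.51, -0.2, 1.2, 0.86]
3621 [636.47857916 -47.09510557 103.33966858] ((637.114501953125, -47.820919036865234), 29.546504974365234) ((637.1234741210938, -47.8886604309082), (58.54872512817383, 58.80517578125), 108.82896423339844)
base 5264 ((637.28369140625, -47.952842712402344), (99.92090606689453, 109.91983795166016), 85.6627197265625)
[259.19775669  86.0192628 ]
```

View pics/w6c.png

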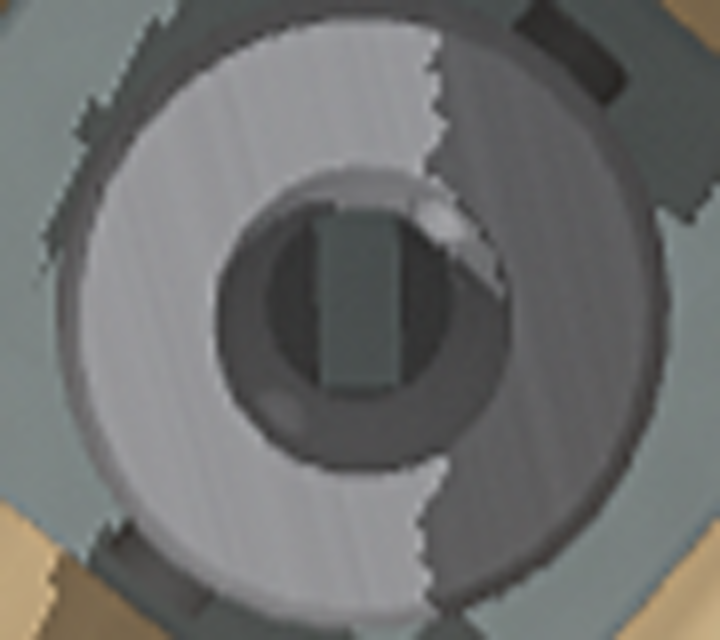

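View pics/w6d.png

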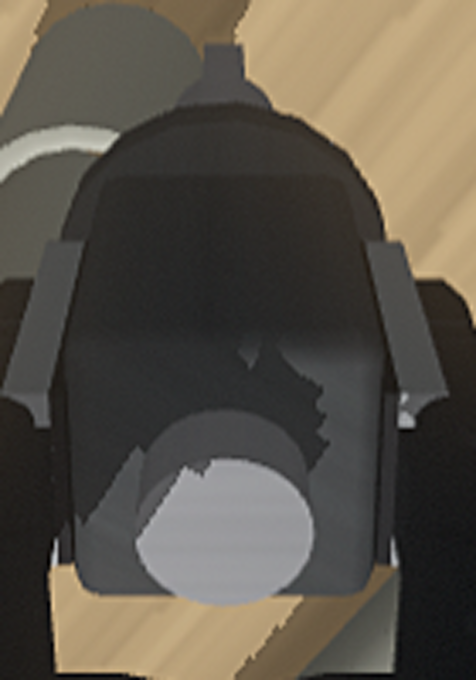

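Run:
```python
from h import *
p,R,o=st()
d=(np.array([637.2,-47.9,104])-p)@R; print(d, d-np.array([0,-1.0,13.7]))
plan([p[0],p[1],p[2]],125.4)
```

```text
t 8.1 p [ 677.3 -107.5  236.5] yawx 125.23 zax [-5.e-04 -2.e-04 -1.e+00] F [-0.1  0.8 -4.6] M [-0.01 -0.02  0.01] gap 33.6 q [-0.21, 0.47, 0.43, 1.51, -0.2, 1.2, 0.86]
[ 71.84644339   1.69767387 132.45680301] [ 71.84644339   2.69767387 118.75680301]
shift [0. 0. 0.] turn [-0.03 -0.01 -0.17]
```

play_rows:
  steps:
    - [18,0.7,0,0,0,0,1]
    - [38,1.5,0,0,0,0,1]
    - [56,2.2,0,0,0,0,1]
    - [68,2.6,10,0,0,0,1]
    - [71.8,2.7,25,0,0,0,1]
    - [71.8,2.7,38,0,0,0,1]
    - [71.8,2.7,44,0,0,0,1]
    - [71.8,2.7,44,0,0,0,1]
    - [71.8,2.7,44,0,0,0,1]

```text
clock: 9.0
eef_pos: [638.6, -48.7, 192.3]
orientation: [1.446, 2.788, -0.002]
force: [0.4, -0.4, -4.4]
finger_gap: 33.7
```

Run:
```python
from h import *
p,R,o=st(); s=grab('side','s3'); u=w2p(s,[637.5,-48,130]).astype(int);crop('s3',u[0]-50,u[1]-60,u[0]+50,u[1]+50,6,'s3c')
```

```text
t 9.0 p [638.6 -48.7 192.3] yawx 125.17 zax [-2.e-04 -1.e-03 -1.e+00] F [ 0.4 -0.4 -4.4] M [-0.02 -0.05 -0.04] gap 33.7 q [-0.31, 0.42, 0.41, 1.67, -0.18, 1.09, 0.77]
```

View pics/s3c.png

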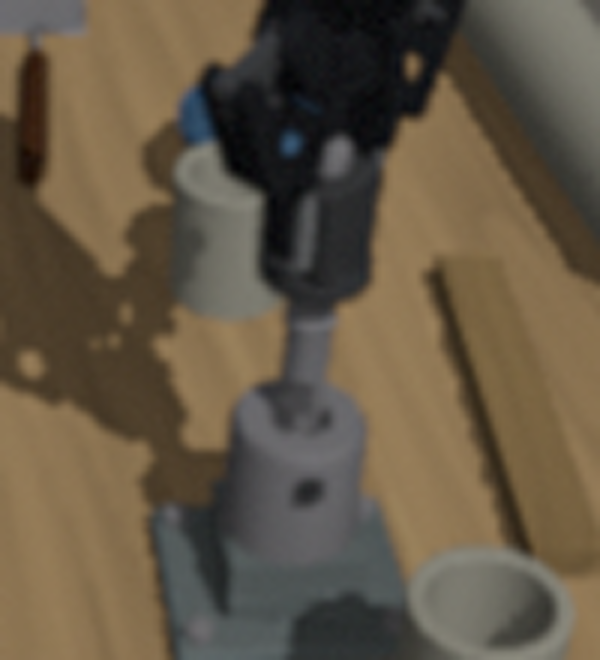

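play_rows:
  steps:
    - [1.4,0.3,8,0,0,0,1]
    - [1.4,0.3,20,0,0,0,1]
    - [1.4,0.3,32,0,0,0,1]
    - [1.4,0.3,42,0,0,0,1]
    - [1.4,0.3,47,0,0,0,1]
    - [1.4,0.3,47,0,0,0,1]
    - [1.4,0.3,47,0,0,0,1]

```text
clock: 9.75
eef_pos: [638.0, -47.1, 145.4]
orientation: [1.445, 2.789, -0.002]
force: [1.3, -2.7, -6.1]
finger_gap: 33.7
```

Run:
```python
from h import *
st()
```

```text
t 9.75 p [638.  -47.1 145.4] yawx 125.23 zax [ 2.0e-04 -1.5e-03 -1.0e+00] F [ 1.3 -2.7 -6.1] M [-0.8  -0.52 -0.02] gap 33.7 q [-0.3, 0.47, 0.39, 1.71, -0.21, 1.0, 0.78]
```

play_rows:
  steps:
    - [-0.5,0,0,0,0,0,1]
    - [-1.0,0,0,0,0,0,1]
    - [-1.0,0,2,0,0,0,1]
    - [-1.0,0,5,0,0,0,1]
    - [-1.0,0,5,0,0,0,1]

```text
clock: 10.25
eef_pos: [638.1, -47.2, 140.1]
orientation: [-1.444, -2.79, 0.001]
force: [0.7, -3.4, -5.3]
finger_gap: 33.4
```

Run:
```python
from h import *
st()
```

```text
t 10.25 p [638.1 -47.2 140.1] yawx 125.26 zax [-3.e-04 -6.e-04 -1.e+00] F [ 0.7 -3.4 -5.3] M [-0.8  -0.39  0.02] gap 33.4 q [-0.3, 0.48, 0.39, 1.71, -0.21, 0.99, 0.79]
```

play_rows:
  steps:
    - [-0.5,0,0,0,0,0,1]
    - [-0.8,0,0,0,0,0,1]
    - [-0.8,0,0,0,0,0,1]

```text
clock: 10.55
eef_pos: [638.4, -47.3, 140.3]
orientation: [-1.443, -2.789, 0.001]
force: [0.4, -1.9, -5.5]
finger_gap: 33.5
```

Run:
```python
from h import *
st()
```

```text
t 10.55 p [638.4 -47.3 140.3] yawx 125.27 zax [-1.2e-03  1.0e-04 -1.0e+00] F [ 0.4 -1.9 -5.5] M [-0.66 -0.14  0.02] gap 33.5 q [-0.29, 0.48, 0.39, 1.71, -0.21, 0.99, 0.79]
```

play_rows:
  steps:
    - [-0.7,0,0,0,0,0,1]
    - [-0.7,0,2,0,0,0,1]
    - [-0.7,0,4,0,0,0,1]
    - [-0.7,0,6,0,0,0,1]
    - [-0.7,0,7,0,0,0,1]
    - [-0.7,0,7,0,0,0,1]

```text
clock: 11.15
eef_pos: [638.9, -47.6, 133.1]
orientation: [-1.443, -2.789, 0.0]
force: [1.0, -0.2, -4.5]
finger_gap: 33.6
```

Run:
```python
from h import *
st()
```

```text
t 11.15 p [638.9 -47.6 133.1] yawx 125.28 zax [-1.e-03  4.e-04 -1.e+00] F [ 1.  -0.2 -4.5] M [-0.23  0.03 -0.05] gap 33.6 q [-0.29, 0.49, 0.39, 1.72, -0.21, 0.98, 0.79]
```

play_rows:
  steps:
    - [0,0,1.5,0,0,0,1]
    - [0,0,3,0,0,0,1]
    - [0,0,4,0,0,0,1]
    - [0,0,4,0,0,0,1]

```text
clock: 11.55
eef_pos: [639.1, -47.7, 129.3]
orientation: [-1.444, -2.79, -0.0]
force: [-0.5, 0.1, -5.0]
finger_gap: 33.1
```

Run:
```python
from h import *
st()
```

```text
t 11.55 p [639.1 -47.7 129.3] yawx 125.28 zax [-5.e-04  3.e-04 -1.e+00] F [-0.5  0.1 -5. ] M [-0.02 -0.03 -0.03] gap 33.1 q [-0.29, 0.49, 0.39, 1.72, -0.22, 0.97, 0.79]
```

play_rows:
  steps:
    - [0,0,2,0,0,0,1]
    - [0,0,4,0,0,0,1]
    - [0,0,4,0,0,0,1]

```text
clock: 11.85
eef_pos: [639.3, -48.2, 125.3]
orientation: [1.444, 2.79, -0.0]
force: [0.2, -0.6, -4.2]
finger_gap: 33.3
```

Run:
```python
from h import *
st()
```

```text
t 11.85 p [639.3 -48.2 125.3] yawx 125.26 zax [ 1.e-04 -2.e-04 -1.e+00] F [ 0.2 -0.6 -4.2] M [-0.06 -0.08  0.03] gap 33.3 q [-0.29, 0.5, 0.39, 1.72, -0.22, 0.97, 0.79]
```

play_rows:
  steps:
    - [0,0,1,0,0,0,1]
    - [0,0,2,0,0,0,1]
    - [0,0,3,0,0,0,1]
    - [0,0,3,0,0,0,1]

```text
clock: 12.25
eef_pos: [639.1, -48.0, 121.7]
orientation: [1.444, 2.79, -0.0]
force: [1.3, -0.4, -7.4]
finger_gap: 33.4
```

Run:
```python
from h import *
st()
```

```text
t 12.25 p [639.1 -48.  121.7] yawx 125.26 zax [ 3.e-04 -2.e-04 -1.e+00] F [ 1.3 -0.4 -7.4] M [-0.09 -0.26  0.04] gap 33.4 q [-0.29, 0.5, 0.38, 1.72, -0.22, 0.96, 0.8]
```

play_rows:
  steps:
    - [0,0,1,0,0,0,1]
    - [0,0,2,0,0,0,1]
    - [0,0,3,0,0,0,1]
    - [0,0,3,0,0,0,1]

```text
clock: 12.65
eef_pos: [638.9, -47.9, 119.0]
orientation: [-1.444, -2.789, 0.001]
force: [-0.0, 1.2, -5.8]
finger_gap: 33.3
```

Run:
```python
from h import *
st()
```

```text
t 12.65 p [638.9 -47.9 119. ] yawx 125.27 zax [-9.e-04  0.e+00 -1.e+00] F [-0.   1.2 -5.8] M [-0.03 -0.03  0.02] gap 33.3 q [-0.29, 0.5, 0.38, 1.72, -0.22, 0.96, 0.8]
```

Run:
```python
from h import *
s=grab('wrist','w7'); crop('w7',150,140,370,384,2.4,'w7c'); s=grab('side','s4'); u=w2p(s,[637.5,-48,110]).astype(int);crop('s4',u[0]-50,u[1]-60,u[0]+50,u[1]+50,6,'s4c')
```

```text
(no output)
```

View pics/s4c.png

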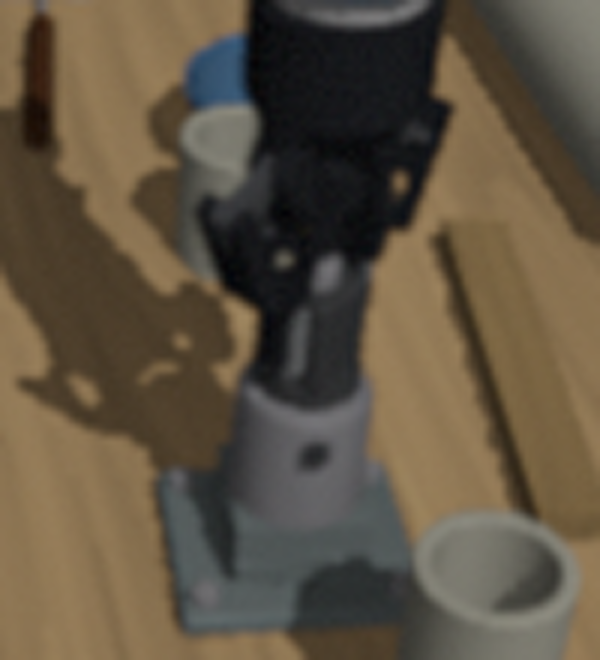

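View pics/w7c.png

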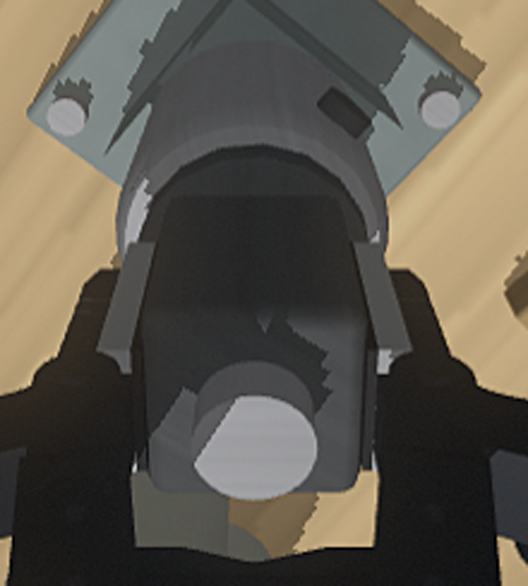

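play_rows:
  steps:
    - [0,0,1,0,0,0,1]
    - [0,0,2,0,0,0,1]
    - [0,0,2.5,0,0,0,1]
    - [0,0,2.5,0,0,0,1]

```text
clock: 13.15
eef_pos: [639.3, -48.0, 117.7]
orientation: [1.444, 2.79, 0.0]
force: [-1.1, 1.1, -1.3]
finger_gap: 33.3
```

Run:
```python
from h import *
st()
```

```text
t 13.15 p [639.3 -48.  117.7] yawx 125.26 zax [ 1.e-04  2.e-04 -1.e+00] F [-1.1  1.1 -1.3] M [0.11 0.33 0.  ] gap 33.3 q [-0.29, 0.5, 0.38, 1.73, -0.22, 0.95, 0.8]
```

play_rows:
  steps:
    - [0,0,1.5,0,0,0,1]
    - [0,0,3,0,0,0,1]
    - [0,0,3,0,0,0,1]
    - [0,0,3,0,0,0,1]

```text
clock: 13.55
eef_pos: [639.5, -48.1, 117.5]
orientation: [-1.444, -2.789, -0.002]
force: [-7.5, 0.7, 11.4]
finger_gap: 33.2
```

Run:
```python
from h import *
st()
```

```text
t 13.55 p [639.5 -48.1 117.5] yawx 125.25 zax [-1.0e-04  1.2e-03 -1.0e+00] F [-7.5  0.7 11.4] M [ 0.15  1.67 -0.02] gap 33.2 q [-0.28, 0.51, 0.38, 1.72, -0.22, 0.95, 0.8]
```

play_rows:
  steps:
    - [0,0,-1.5,0,0,0,1]
    - [0,0,-3,0,0,0,1]
    - [0,0,-3,0,0,0,1]

```text
clock: 13.85
eef_pos: [639.4, -48.1, 117.6]
orientation: [1.444, 2.79, 0.0]
force: [-3.5, 1.0, 2.4]
finger_gap: 33.2
```

Run:
```python
from h import *
p,R,o=st(); s=grab('wrist','w8'); P=cloud(s); Q=(P-p)@R
crop('w8',150,140,370,384,2.4,'w8c')
m=(abs(Q[...,2]+46)<4)&(abs(Q[...,0])<7)&(abs(Q[...,1])<7); print('stub z',np.median(P[m][:,2]),m.sum())
m=(abs(Q[...,2]+38)<2)&(abs(Q[...,0]-14)<2)&(abs(Q[...,1])<12); print('head z',np.median(P[m][:,2]),m.sum())
m=(np.hypot(P[...,0]-638,P[...,1]+48)<29)&(np.hypot(P[...,0]-638,P[...,1]+48)>20)&(abs(P[...,2]-106)<12)
h,e=np.histogram(P[m][:,2],bins=24,range=(94,118)); print(list(zip(e.round(0),h)))
```

```text
t 13.85 p [639.4 -48.1 117.6] yawx 125.26 zax [ 3.e-04  0.e+00 -1.e+00] F [-3.5  1.   2.4] M [0.13 0.74 0.03] gap 33.2 q [-0.29, 0.5, 0.38, 1.73, -0.22, 0.95, 0.8]
stub z 163.80101154374043 1339
head z 155.68093812027348 722
[(np.float64(94.0), np.int64(0)), (np.float64(95.0), np.int64(0)), (np.float64(96.0), np.int64(0)), (np.float64(97.0), np.int64(1)), (np.float64(98.0), np.int64(24)), (np.float64(99.0), np.int64(66)), (np.float64(100.0), np.int64(110)), (np.float64(101.0), np.int64(200)), (np.float64(102.0), np.int64(284)), (np.float64(103.0), np.int64(702)), (np.float64(104.0), np.int64(473)), (np.float64(105.0), np.int64(74)), (np.float64(106.0), np.int64(57)), (np.float64(107.0), np.int64(67)), (np.float64(108.0), np.int64(65)), (np.float64(109.0), np.int64(66)), (np.float64(110.0), np.int64(161)), (np.float64(111.0), np.int64(492)), (np.float64(112.0), np.int64(241)), (np.float64(113.0), np.int64(19)), (np.float64(114.0), np.int64(13)), (np.float64(115.0), np.int64(22)), (np.float64(116.0), np.int64(22)), (np.float64(117.0), np.int64(32))]
```

View pics/w8c.png

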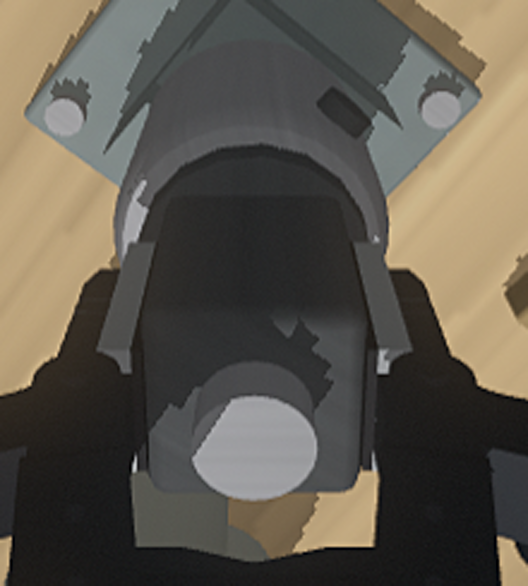

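play_rows:
  steps:
    - [0,0,0,0,0,0,0.6]
    - [0,0,0,0,0,0,0]
    - [0,0,0,0,0,0,0]
    - [0,0,0,0,0,0,0]
    - [0,0,-8,0,0,0,0]
    - [0,0,-25,0,0,0,0]
    - [0,0,-50,0,0,0,0]
    - [0,0,-75,0,0,0,0]
    - [0,0,-100,0,0,0,0]
    - [0,0,-105,0,0,0,0]

```text
clock: 14.9
eef_pos: [642.3, -48.7, 227.8]
orientation: [1.441, 2.782, 0.007]
force: [-0.5, 0.4, -0.4]
finger_gap: 85.1
```

Run:
```python
from h import *
p,R,o=st(); s=grab('side','s5'); u=w2p(s,[637.5,-48,110]).astype(int);crop('s5',u[0]-50,u[1]-60,u[0]+50,u[1]+50,6,'s5c')
P=cloud(s); m=(np.hypot(P[...,0]-637,P[...,1]+50)<12)&(P[...,2]>158)&(P[...,2]<180); print(np.median(P[m][:,2]),m.sum())
plan([440,-288,190],188)
```

```text
t 14.9 p [642.3 -48.7 227.8] yawx 125.24 zax [ 0.0094  0.     -1.    ] F [-0.5  0.4 -0.4] M [0.02 0.07 0.  ] gap 85.1 q [-0.31, 0.39, 0.42, 1.64, -0.17, 1.14, 0.76]
163.45178742937327 37
shift [ -79.  -303.1   35. ] turn [  0.19   0.42 -62.76]
```

View pics/s5c.png

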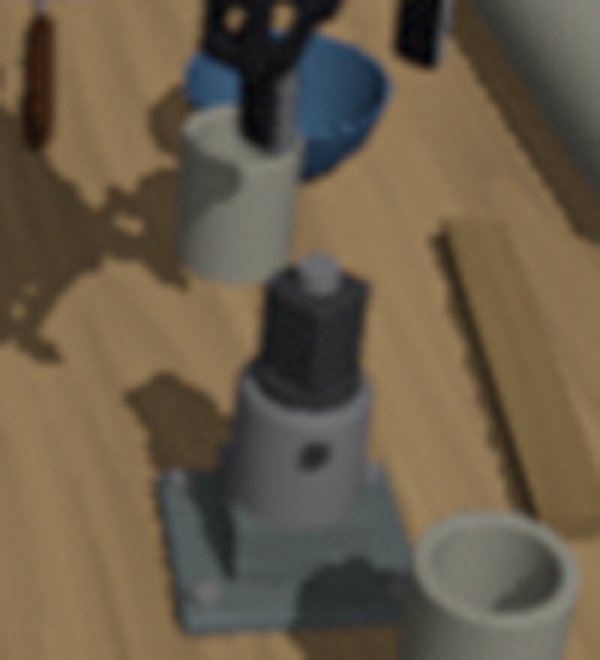

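play_rows:
  steps:
    - [-5,-20,0,0,0,-4,0]
    - [-12,-48,0,0,0,-10,0]
    - [-20,-78,0,0,0,-16,0]
    - [-28,-108,2,0,0,-22,0]
    - [-36,-138,5,0,0,-28.5,0]
    - [-44,-168,10,0,0,-35,0]
    - [-52,-198,15,0,0,-41,0]
    - [-60,-228,20,0,0,-47,0]
    - [-68,-258,28,0,0,-53,0]
    - [-75,-286,33,0,0,-58,0]
    - [-79,-303,35,0.2,0.4,-62.8,0]
    - [-79,-303,35,0.2,0.4,-62.8,0]

```text
clock: 16.15
eef_pos: [434.0, -289.8, 185.9]
orientation: [0.21, -3.124, -0.001]
force: [0.1, -0.7, -0.2]
finger_gap: 85.5
```

play_rows:
  steps:
    - [0,0,0,0,0,0,0]
    - [0,0,0,0,0,0,0]
    - [0,0,0,0,0,0,0]
    - [0,0,0,0,0,0,0]

```text
clock: 16.55
eef_pos: [438.3, -286.6, 187.2]
orientation: [0.223, -3.126, -0.0]
force: [0.7, -0.3, 0.3]
finger_gap: 85.5
```

Run:
```python
from h import *
p,R,o=st(); s=grab('wrist','w9'); st()
P=cloud(s)
m=(np.hypot(P[...,0]-422,P[...,1]+290)<35)&(abs(P[...,2]-41)<4); q=P[m]; print(len(q),q.mean(0),cv2.minAreaRect(q[:,:2].astype(np.float32)))
m=(P[...,0]>440)&(P[...,0]<600)&(abs(P[...,1]+275)<35)&(P[...,2]>5)&(P[...,2]<25); q=P[m]; print(len(q)); 
if len(q)>10: print(cv2.fitLine(q[:,:2].astype(np.float32),cv2.DIST_HUBER,0,.01,.01).ravel(), np.percentile(q,[2,98],axis=0))
```

```text
t 16.55 p [ 438.3 -286.6  187.2] yawx -171.83 zax [-7.2e-03 -5.0e-04 -1.0e+00] F [ 0.7 -0.3  0.3] M [0.07 0.01 0.02] gap 85.5 q [0.13, 0.2, 0.41, 1.96, -0.09, 1.01, 2.29]
t 16.6 p [ 438.1 -286.8  187.2] yawx -171.85 zax [-7.3e-03 -6.0e-04 -1.0e+00] F [ 0.6 -0.2 -0.6] M [ 0.   -0.02 -0.03] gap 85.6 q [0.13, 0.2, 0.41, 1.96, -0.09, 1.01, 2.29]
546 [ 421.13312411 -291.00776133   39.63217108] ((421.6266784667969, -290.9021301269531), (29.678447723388672, 13.93254280090332), 11.762133598327637)
1455
[ 9.7935659e-01  2.0214026e-01  5.0438641e+02 -2.7372540e+02] [[ 444.18139896 -289.22670415    6.15500556]
 [ 577.30339575 -256.3902554    19.11816549]]
```

View pics/w9.png

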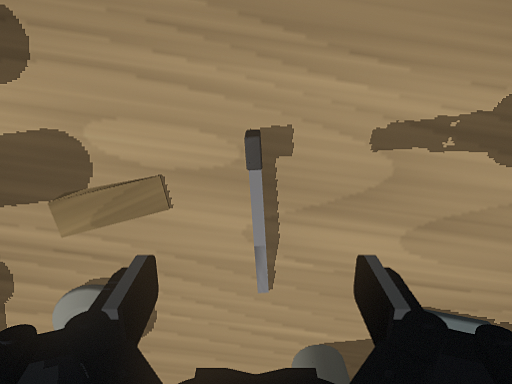

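Run:
```python
from h import *
plan([421.5,-290,60],191.7)
```

```text
shift [ 16.   -0.9 127.3] turn [ 0.04 -0.42 -3.55]
```

play_rows:
  steps:
    - [2,0,15,0,0,-1,0]
    - [6,-0.3,40,0,-0.2,-2,0]
    - [11,-0.6,70,0,-0.4,-3.5,0]
    - [15,-0.9,100,0,-0.4,-3.5,0]
    - [16,-0.9,120,0,-0.4,-3.5,0]
    - [16,-0.9,127,0,-0.4,-3.5,0]
    - [16,-0.9,127,0,-0.4,-3.5,0]
    - [16,-0.9,127,0,-0.4,-3.5,0]
    - [16,-0.9,127,0,-0.4,-3.5,0]

```text
clock: 17.5
eef_pos: [422.2, -291.4, 61.7]
orientation: [-0.317, 3.124, -0.001]
force: [1.1, -0.2, 0.1]
finger_gap: 85.9
```

Run:
```python
from h import *
p,R,o=st(); s=grab('wrist','w10'); st()
P=cloud(s)
m=(np.hypot(P[...,0]-422,P[...,1]+290)<35)&(abs(P[...,2]-41)<4); q=P[m]; print(len(q),q.mean(0),cv2.minAreaRect(q[:,:2].astype(np.float32)))
plan([421.5,-290,8],191.7)
```

```text
t 17.5 p [ 422.2 -291.4   61.7] yawx -168.42 zax [ 2.2e-03 -7.0e-04 -1.0e+00] F [ 1.1 -0.2  0.1] M [ 0.01 -0.02  0.03] gap 85.9 q [0.2, 0.37, 0.37, 2.07, -0.2, 0.73, 2.47]
t 17.55 p [ 422.1 -291.3   61.6] yawx -168.42 zax [ 2.e-03 -6.e-04 -1.e+00] F [-0.7  0.3  0.5] M [-0.04 -0.    0.  ] gap 85.7 q [0.2, 0.37, 0.37, 2.07, -0.2, 0.73, 2.47]
1326 [ 420.50018596 -291.06271716   39.6451253 ] ((421.1796875, -291.0103454589844), (29.85910415649414, 13.724492073059082), 12.33486270904541)
shift [ 0.4  1.5 53.6] turn [-0.06  0.11 -0.12]
```

View pics/w10.png

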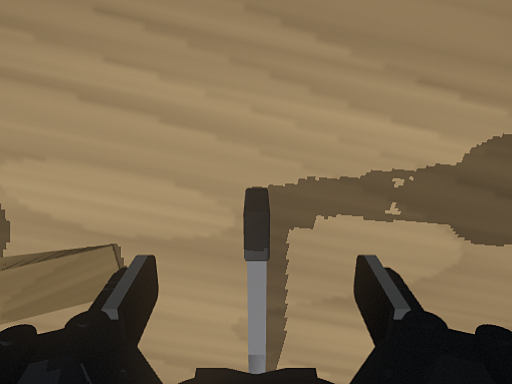

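Run:
```python
from h import *
s=load('w10');P=cloud(s);p,R,o=pose();Q=(P-p)@R
m=(P[...,2]>8)&(P[...,2]<35)&(Q[...,1]<-20)&(Q[...,2]>20); q=Q[m]; print(m.sum(), np.percentile(q,[0.5,50,99.5],axis=0).round(0)); 
k=q[abs(q[:,0])<25]; print(len(k), k.max(0) if len(k) else 0)
```

```text
5168 [[ -69. -162.   39.]
 [ -47. -135.   47.]
 [ -28. -105.   54.]]
0 0
```

play_rows:
  steps:
    - [0.2,1,15,0,0.1,0,0]
    - [0.4,1.3,32,0,0.1,0,0]
    - [0.4,1.3,46,0,0.1,0,0]
    - [0.4,1.3,53,0,0.1,0,0]
    - [0.4,1.3,53,0,0.1,0,0]
    - [0.4,1.3,53,0,0.1,0,0]
    - [0.4,1.3,53,0,0.1,0,1]
    - [0.4,1.3,53,0,0.1,0,1]
    - [0.4,1.3,53,0,0.1,0,1]
    - [0.4,1.3,53,0,0.1,0,1]
    - [0.4,1.3,53,0,0.1,0,1]
    - [0.4,1.3,53,0,0.1,0,1]
  newtons: 60

```text
clock: 18.75
eef_pos: [420.3, -289.9, 7.6]
orientation: [0.316, -3.124, 0.0]
force: [-0.2, -0.5, 1.7]
finger_gap: 13.6
```

Run:
```python
from h import *
st()
```

```text
t 18.75 p [ 420.3 -289.9    7.6] yawx -168.45 zax [-1.7e-03 -2.0e-04 -1.0e+00] F [-0.2 -0.5  1.7] M [-0.06  0.04 -0.02] gap 13.6 q [0.24, 0.47, 0.33, 2.08, -0.25, 0.63, 2.51]
```

Run:
```python
from h import *
s=load('top0');P=cloud(s)
m=(P[...,2]>45)&(P[...,0]>540)&(P[...,0]<760)&(P[...,1]<-95)&(P[...,1]>-300); q=P[m]; print(np.percentile(q,[0.5,99.5],axis=0).round(0))
m=(P[...,2]>6)&(P[...,0]>330)&(P[...,0]<600)&(P[...,1]<60)&(P[...,1]>-240); q=P[m]; print(len(q), np.percentile(q,[0.5,50,99.5],axis=0).round(0))
plan([412,-289,75],191.5); plan([412,-31,75],175.7)
```

```text
[[ 648. -258.   46.]
 [ 759. -142.  114.]]
228 [[ 339. -217.    6.]
 [ 589.  -43.   12.]
 [ 600.   60.   21.]]
shift [  8.1   2.6 -67.4] turn [ 0.01 -0.1   0.05]
shift [-43.6 255.4 -67.4] turn [-1.000e-02 -1.000e-01  1.585e+01]
```

play_rows:
  steps:
    - [0,0,-4,0,0,0,1]
    - [2,0,-20,0,0,0,1]
    - [6,2,-45,0,0,0,1]
    - [8,3,-65,0,0,0,1]
    - [8,3,-67,0,0,0,1]
    - [8,3,-67,0,0,0,1]
  newtons: 80

```text
clock: 19.35
eef_pos: [411.6, -287.9, 74.1]
orientation: [0.317, -3.123, -0.001]
force: [-0.1, 0.2, -3.6]
finger_gap: 12.9
```

Run:
```python
from h import *
p,R,o=st(); s=grab('side','s6'); u=w2p(s,[480,-280,60]).astype(int);crop('s6',u[0]-70,u[1]-60,u[0]+70,u[1]+60,5,'s6c')
plan([412,-31,75],175.7)
```

```text
t 19.35 p [ 411.6 -287.9   74.1] yawx -168.42 zax [-2.3e-03  5.0e-04 -1.0e+00] F [-0.1  0.2 -3.6] M [-0.02  0.16  0.05] gap 12.9 q [0.19, 0.33, 0.38, 2.08, -0.18, 0.76, 2.46]
shift [-52.4 251.1  -1.3] turn [ 0.08 -0.21 15.89]
```

View pics/s6c.png

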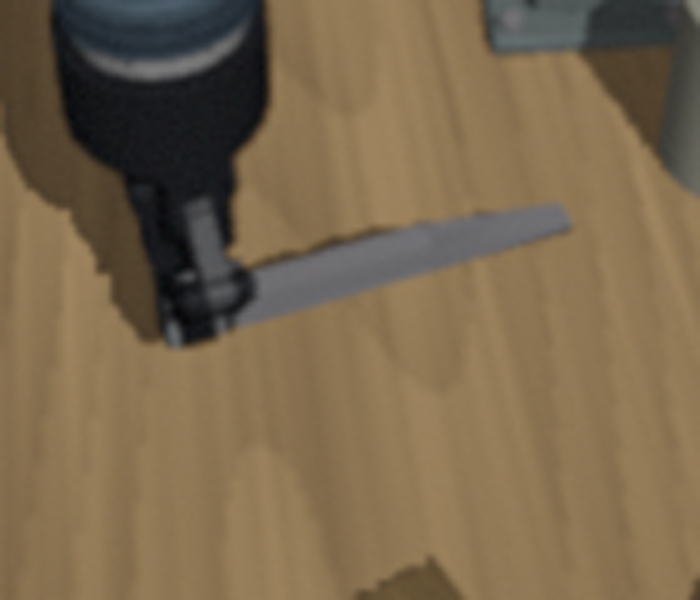

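Steel drift held level, off the table; now across to the slot entrance.

play_rows:
  steps:
    - [-4,18,0,0,0,1.2,1]
    - [-9,43,0,0,0,2.8,1]
    - [-15,70,0,0,0,4.5,1]
    - [-21,98,0,0,0,6.2,1]
    - [-27,126,0,0,0,8,1]
    - [-33,155,0,0,0,9.8,1]
    - [-39,184,0,0,0,11.6,1]
    - [-45,212,0,0,0,13.4,1]
    - [-50,236,-1,0,-0.1,15,1]
    - [-52.4,251,-1.3,0,-0.2,15.9,1]
    - [-52.4,251,-1.3,0,-0.2,15.9,1]
    - [-52.4,251,-1.3,0,-0.2,15.9,1]

```text
clock: 20.6
eef_pos: [411.8, -32.1, 74.7]
orientation: [-0.117, -3.138, 0.0]
force: [0.4, 0.1, -2.3]
finger_gap: 13.2
```

play_rows:
  steps:
    - [0,0,0,0,0,0,1]
    - [0,0,0,0,0,0,1]
    - [0,0,0,0,0,0,1]

```text
clock: 20.9
eef_pos: [412.7, -32.8, 75.5]
orientation: [0.122, 3.138, 0.0]
force: [-0.5, -0.3, -2.7]
finger_gap: 13.1
```

Run:
```python
from h import *
p,R,o=st(); s=grab('side','s7'); st()
u=w2p(s,[560,-40,60]).astype(int);crop('s7',u[0]-90,u[1]-70,u[0]+70,u[1]+60,4.6,'s7c')
s=grab('wrist','w11'); grab('top','t2'); crop('t2',230,120,330,250,4.6,'t2c')
plan([419.6,-31.4,35],175.7)
```

```text
t 20.9 p [412.7 -32.8  75.5] yawx 175.56 zax [ 8.e-04  2.e-04 -1.e+00] F [-0.5 -0.3 -2.7] M [ 0.03  0.14 -0.03] gap 13.1 q [-0.3, 0.17, 0.3, 2.28, -0.08, 0.7, 1.55]
t 20.95 p [412.7 -32.6  75.6] yawx 175.57 zax [ 1.e-03  3.e-04 -1.e+00] F [ 0.4 -0.1 -1.8] M [-0.01  0.15  0.04] gap 13.0 q [-0.3, 0.17, 0.3, 2.28, -0.08, 0.7, 1.55]
shift [-6.7  1.4 40.6] turn [ 0.03  0.06 -0.09]
```

View pics/s7c.png

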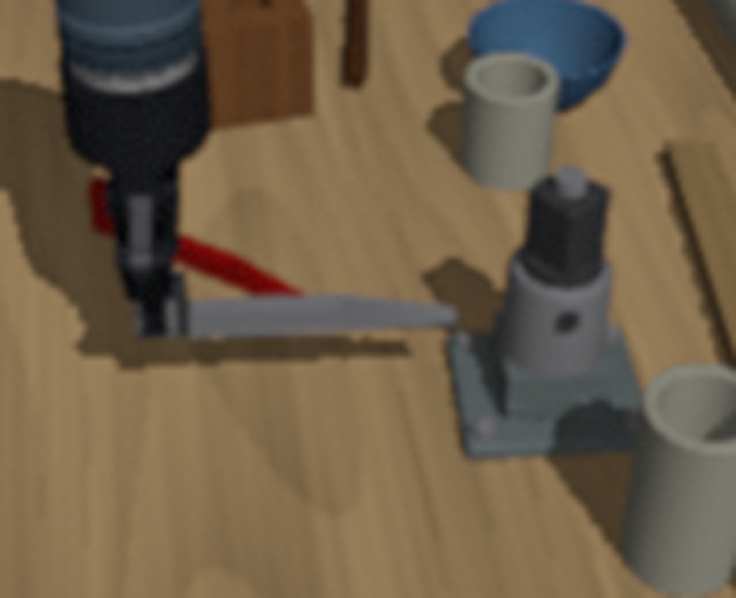

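View pics/w11.png

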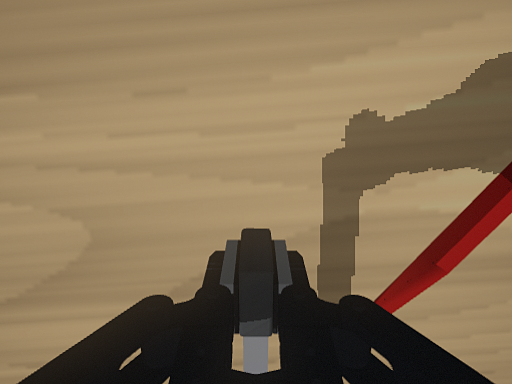

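View pics/t2c.png

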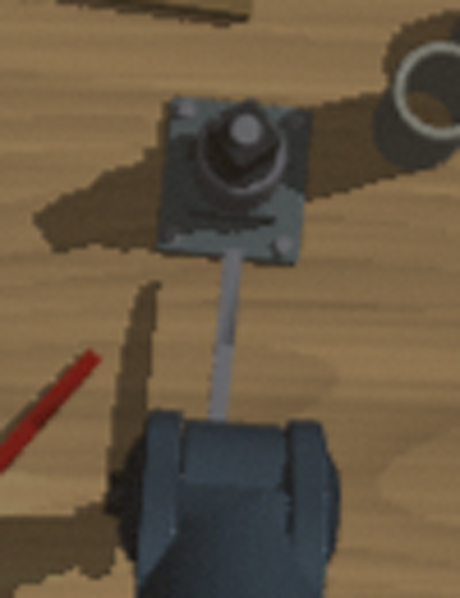

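Run:
```python
from h import *
s=load('top0');P=cloud(s);im=s['im'].astype(int); r=(im[...,0]>1.8*im[...,1])&(im[...,0]>60)&(im[...,0]>1.8*im[...,2])
q=P[r]; q=q[(q[:,1]>0)&(q[:,0]>250)]; k=q[q[:,1].argsort()]; print(k[::max(1,len(k)//14)].round(0).tolist())
s=load('w11');P=cloud(s);p,R,o=pose();Q=(P-p)@R
m=(abs(Q[...,0])<24)&(abs(Q[...,1])<9)&(Q[...,2]<0)&(Q[...,2]>-60);
for a in range(-50,0,5):
    q=Q[m&(abs(Q[...,2]-a)<2.5)]
    if len(q)>10: print(a,len(q),q.min(0).round(1),q.max(0).round(1))
# tip & blade line in top
s=load('t2');print('tip px', [p2w(s,230+x/4.6,120+y/4.6,z=68+5).round(1).tolist() for x,y in((226,252),(243,252))],'blade', [p2w(s,230+x/4.6,120+y/4.6,z=68+18).round(1).tolist() for x,y in((208,415),(230,415))])
```

```text
[[509.0, 45.0, 5.0], [495.0, 57.0, 6.0], [488.0, 66.0, 12.0], [472.0, 75.0, 12.0], [462.0, 84.0, 20.0], [459.0, 91.0, 11.0], [459.0, 99.0, 21.0], [434.0, 108.0, 20.0], [424.0, 115.0, 12.0], [418.0, 124.0, 17.0], [405.0, 132.0, 20.0], [395.0, 139.0, 9.0], [396.0, 146.0, 35.0], [379.0, 151.0, 10.0], [377.0, 159.0, 42.0]]
-50 154 [-10.6  -9.  -52.5] [ 14.5   8.9 -47.5]
-45 264 [-11.3  -9.  -47.4] [ 13.9   9.  -42.6]
-40 215 [ -9.4  -9.  -42.4] [ 13.3   8.7 -37.5]
-35 1139 [-14.9  -8.9 -37.5] [ 14.1   9.  -32.5]
-30 1947 [-16.1  -9.  -32.5] [ 14.5   8.9 -27.5]
-25 305 [ 11.7  -8.9 -27.5] [ 14.6   8.9 -22.5]
-20 278 [ 11.9  -9.  -22.5] [ 14.4   9.  -17.5]
-15 266 [ 11.6  -9.  -17.5] [ 14.5   9.  -12.5]
-10 225 [ 11.7  -8.8 -12.5] [14.4  9.  -7.5]
-5 207 [11.7 -9.  -7.5] [14.4  8.8 -2.5]
tip px [[575.2, -41.0, 73.0], [575.5, -52.1, 73.0]] blade [[467.3, -30.9, 86.0], [467.7, -45.0, 86.0]]
```

play_rows:
  steps:
    - [0,0.5,8,0,0,0,1]
    - [0,1.3,20,0,0,0,1]
    - [0,1.3,32,0,0,0,1]
    - [0,1.3,40,0,0,0,1]
    - [-4,1.3,40.5,0,0,0,1]
    - [-7,1.3,40.5,0,0,0,1]
    - [-7,1.3,40.5,0,0,0,1]
    - [-7,1.3,40.5,0,0,0,1]
    - [-7,1.3,40.5,0,0,0,1]

```text
clock: 21.95
eef_pos: [420.2, -31.0, 35.5]
orientation: [0.119, 3.138, 0.001]
force: [-0.5, 0.4, -3.3]
finger_gap: 13.3
```

Run:
```python
from h import *
p,R,o=st(); s=grab('side','s8'); st()
u=w2p(s,[600,-45,40]).astype(int);crop('s8',u[0]-60,u[1]-45,u[0]+50,u[1]+40,6.5,'s8c')
print(u)
grab('top','t3'); crop('t3',240,120,320,220,6,'t3c')
plan([419.6,-31.4,35],175.7)
```

```text
t 21.95 p [420.2 -31.   35.5] yawx 175.66 zax [ 1.8e-03  6.0e-04 -1.0e+00] F [-0.5  0.4 -3.3] M [-0.03  0.14 -0.  ] gap 13.3 q [-0.28, 0.27, 0.28, 2.28, -0.13, 0.6, 1.59]
t 22.0 p [420.1 -31.   35.4] yawx 175.66 zax [ 1.7e-03  7.0e-04 -1.0e+00] F [-0.1 -0.4 -2.4] M [ 0.02  0.14 -0.03] gap 12.9 q [-0.28, 0.27, 0.28, 2.28, -0.13, 0.6, 1.59]
[285 219]
shift [ 0.3 -0.4  0.3] turn [ 0.04  0.08 -0.04]
```

View pics/s8c.png

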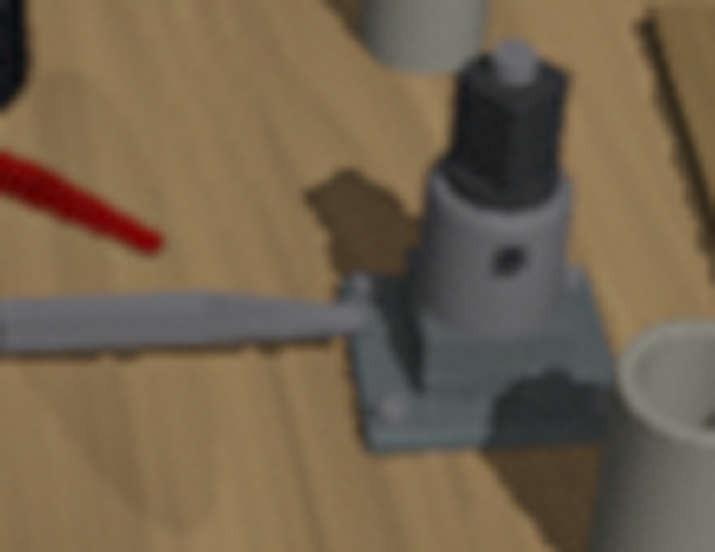

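View pics/t3c.png

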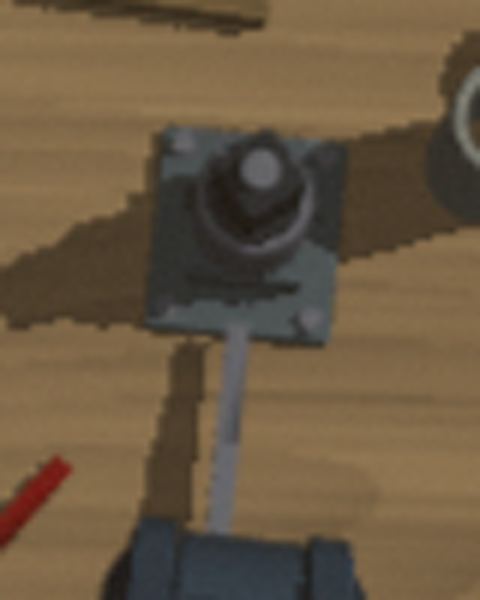

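Run:
```python
from h import *
s=load('s8');P=cloud(s)
p=np.array([420.1,-31,35.4]);u=np.array([.9971,-.0757,0]);n=np.array([.0757,.9971,0])
d=P-p; a=d@u; b=d@n
for lo in range(25,170,15):
    m=(a>lo)&(a<lo+15)&(abs(b)<12)&(P[...,2]>18)&(P[...,2]<60); q=P[m]
    if len(q)>3: print(lo,len(q),'z',q[:,2].min().round(1),q[:,2].max().round(1),'b',b[m].min().round(1),b[m].max().round(1))
```

```text
25 48 z 28.0 48.8 b -9.5 3.7
40 41 z 25.9 47.3 b -9.3 3.2
55 49 z 28.4 47.2 b -9.9 5.7
70 47 z 29.2 48.8 b -10.0 5.6
85 41 z 28.2 48.0 b -9.6 3.9
100 48 z 27.5 48.0 b -11.4 2.8
115 39 z 27.1 44.0 b -9.7 5.2
130 31 z 28.6 41.0 b -10.0 4.2
145 28 z 29.8 38.9 b -9.6 2.5
160 11 z 28.7 33.8 b -8.4 5.0
```

play_rows:
  steps:
    - [-3,-0.3,2.5,0,0,0,1]
    - [-9,-0.3,2.5,0,0,0,1]
    - [-16,-0.3,2.5,0,0,0,1]
    - [-23,-0.3,2.5,0,0,0,1]
    - [-30,-0.3,2.5,0,0,0,1]
    - [-36,-0.3,2.5,0,0,0,1]
    - [-40,-0.3,2.5,0,0,0,1]
    - [-40,-0.3,2.5,0,0,0,1]

```text
clock: 22.85
eef_pos: [460.7, -34.4, 32.8]
orientation: [0.119, 3.137, 0.001]
force: [0.1, -1.0, -2.4]
finger_gap: 12.9
```

Run:
```python
from h import *
p,R,o=st()
print('D',(p[:2]-np.array([639,-48]))@[.9971,-.0755]+165.5,'lat',(p[:2]-np.array([639,-48]))@[.0755,.9971])
```

```text
t 22.85 p [460.7 -34.4  32.8] yawx 175.66 zax [ 1.9e-03  3.0e-04 -1.0e+00] F [ 0.1 -1.  -2.4] M [-0.01  0.13  0.03] gap 12.9 q [-0.26, 0.34, 0.27, 2.19, -0.15, 0.63, 1.62]
D -13.291536817890176 lat 0.07332300282364318
```

play_rows:
  steps:
    - [-4,0,0.3,0,0,0,1]
    - [-9,0,0.5,0,0,0,1]
    - [-14,0,0.5,0,0,0,1]
    - [-19,0,0.5,0,0,0,1]
    - [-23,0,0.5,0,0,0,1]
    - [-23,0,0.5,0,0,0,1]

```text
clock: 23.45
eef_pos: [483.7, -36.1, 32.3]
orientation: [0.119, 3.137, 0.001]
force: [-0.3, 0.1, -2.1]
finger_gap: 13.1
```

```bash
cat >> h.py <<'E'
def dr():
    p,R,o=st(); print('D',((p[:2]-np.array([639,-48]))@[.9971,-.0755]+165.5).round(1),'lat',((p[:2]-np.array([639,-48]))@[.0755,.9971]).round(1))
E
python3 - <<'E'
from h import *
dr(); s=grab('side','s9')
u=w2p(s,[600,-45,40]).astype(int);crop('s9',u[0]-60,u[1]-45,u[0]+50,u[1]+40,6.5,'s9c')
E
```

```text
t 23.45 p [483.7 -36.1  32.3] yawx 175.66 zax [ 2.e-03  4.e-04 -1.e+00] F [-0.3  0.1 -2.1] M [ 0.04  0.16 -0.02] gap 13.1 q [-0.25, 0.38, 0.27, 2.14, -0.16, 0.65, 1.63]
D 9.7 lat 0.1
```

View pics/s9c.png

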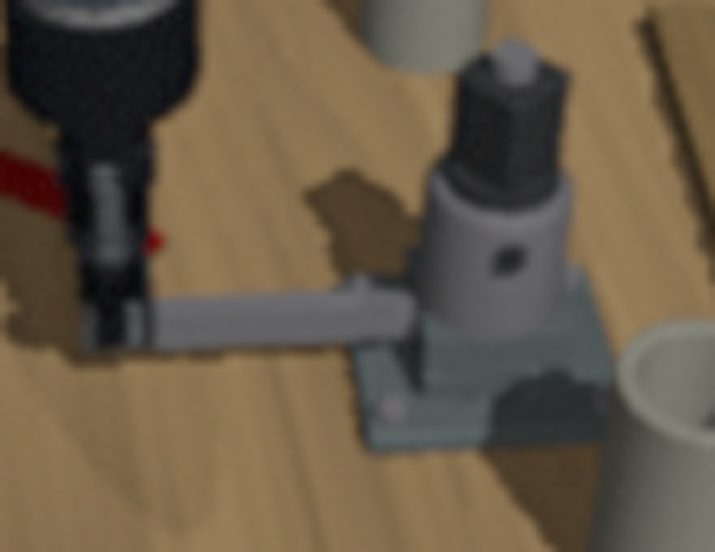

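play_rows:
  steps:
    - [-3,0,0.3,0,0,0,1]
    - [-6,0,0.5,0,0,0,1]
    - [-9,0,0.5,0,0,0,1]
    - [-12,0,0.5,0,0,0,1]
    - [-12,0,0.5,0,0,0,1]

```text
clock: 24.0
eef_pos: [494.4, -37.0, 31.6]
orientation: [0.119, 3.139, 0.001]
force: [-1.4, 0.8, -1.4]
finger_gap: 12.9
```

Run:
```python
from h import *
dr()
```

```text
t 24.0 p [494.4 -37.   31.6] yawx 175.66 zax [ 2.e-04  5.e-04 -1.e+00] F [-1.4  0.8 -1.4] M [0.03 0.5  0.02] gap 12.9 q [-0.25, 0.39, 0.27, 2.11, -0.17, 0.66, 1.63]
D 20.5 lat 0.0
```

play_rows:
  steps:
    - [-2,0,0,0,0,0,1]
    - [-4,0,0,0,0,0,1]
    - [-6,0,0,0,0,0,1]
    - [-6,0,0,0,0,0,1]

```text
clock: 24.4
eef_pos: [500.5, -37.5, 31.6]
orientation: [0.119, 3.139, 0.001]
force: [-3.2, -0.9, -0.8]
finger_gap: 12.9
```

Run:
```python
from h import *
dr()
```

```text
t 24.4 p [500.5 -37.5  31.6] yawx 175.65 zax [ 6.e-04  4.e-04 -1.e+00] F [-3.2 -0.9 -0.8] M [-0.02  0.76  0.02] gap 12.9 q [-0.24, 0.4, 0.27, 2.1, -0.17, 0.66, 1.64]
D 26.7 lat -0.0
```

play_rows:
  steps:
    - [-2.5,0,0,0,0,0,1]
    - [-5,0,0,0,0,0,1]
    - [-7.5,0,0,0,0,0,1]
    - [-9,0,0,0,0,0,1]
    - [-9,0,0,0,0,0,1]

```text
clock: 24.9
eef_pos: [508.9, -38.1, 31.5]
orientation: [-0.119, -3.138, -0.001]
force: [-5.1, 1.0, 0.2]
finger_gap: 13.1
```

Run:
```python
from h import *
dr()
```

```text
t 24.9 p [508.9 -38.1  31.5] yawx 175.67 zax [-9.e-04  7.e-04 -1.e+00] F [-5.1  1.   0.2] M [ 0.03  0.97 -0.  ] gap 13.1 q [-0.24, 0.42, 0.27, 2.08, -0.17, 0.67, 1.64]
D 35.0 lat 0.1
```

play_rows:
  steps:
    - [-2.5,0,0,0,0,0,1]
    - [-5,0,0,0,0,0,1]
    - [-7.5,0,0,0,0,0,1]
    - [-10,0,0,0,0,0,1]
    - [-12,0,0,0,0,0,1]
    - [-12,0,0,0,0,0,1]

```text
clock: 25.5
eef_pos: [522.6, -39.0, 31.7]
orientation: [0.119, 3.136, 0.001]
force: [-0.4, 0.4, -3.6]
finger_gap: 13.0
```

Run:
```python
from h import *
dr()
```

```text
t 25.5 p [522.6 -39.   31.7] yawx 175.67 zax [ 2.9e-03  2.0e-04 -1.0e+00] F [-0.4  0.4 -3.6] M [ 0.07  0.59 -0.03] gap 13.0 q [-0.23, 0.43, 0.27, 2.05, -0.18, 0.68, 1.64]
D 48.8 lat 0.1
```

play_rows:
  steps:
    - [-2.5,0,0,0,0,0,1]
    - [-5,0,0,0,0,0,1]
    - [-7.5,0,0,0,0,0,1]
    - [-10,0,0,0,0,0,1]
    - [-13,0,0,0,0,0,1]
    - [-13,0,0,0,0,0,1]

```text
clock: 26.1
eef_pos: [535.6, -40.1, 31.7]
orientation: [0.119, 3.137, 0.0]
force: [0.8, -0.7, -5.1]
finger_gap: 13.0
```

Run:
```python
from h import *
dr(); s=grab('side','s10')
u=w2p(s,[620,-45,80]).astype(int);crop('s10',u[0]-60,u[1]-45,u[0]+50,u[1]+50,6.5,'s10c')
```

```text
t 26.1 p [535.6 -40.1  31.7] yawx 175.66 zax [ 2.7e-03  2.0e-04 -1.0e+00] F [ 0.8 -0.7 -5.1] M [0.03 0.36 0.03] gap 13.0 q [-0.23, 0.45, 0.27, 2.02, -0.18, 0.69, 1.65]
D 61.8 lat 0.1
```

View pics/s10c.png

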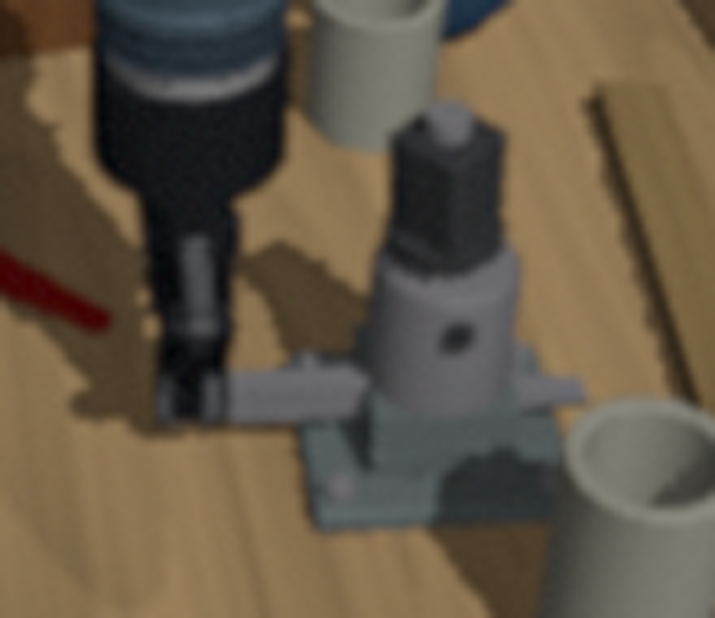

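play_rows:
  steps:
    - [-2.5,0,0,0,0,0,1]
    - [-5,0,0,0,0,0,1]
    - [-7.5,0,0,0,0,0,1]
    - [-10,0,0,0,0,0,1]
    - [-11,0,0,0,0,0,1]
    - [-11,0,0,0,0,0,1]
    - [-11,0,0,0,0,0,1]

```text
clock: 26.85
eef_pos: [545.9, -40.9, 31.7]
orientation: [0.119, 3.137, 0.001]
force: [-0.2, 0.1, -5.9]
finger_gap: 12.9
```

Run:
```python
from h import *
dr(); s=grab('side','s11')
u=w2p(s,[620,-45,80]).astype(int);crop('s11',u[0]-60,u[1]-45,u[0]+50,u[1]+50,6.5,'s11c')
P=cloud(s); m=(np.hypot(P[...,0]-637,P[...,1]+50)<14)&(P[...,2]>164)&(P[...,2]<185); print('stub z',np.median(P[m][:,2]),m.sum())
# drift tip beyond socket
d=P-np.array([637,-52,0]); a=d[...,:2]@[.9971,-.0755]; b=d[...,:2]@[.0755,.9971]
m=(a>35)&(a<90)&(abs(b)<12)&(P[...,2]>17)&(P[...,2]<50); print('tip a',np.sort(a[m])[-8:].round(1),np.median(b[m]))
st()
```

```text
t 26.85 p [545.9 -40.9  31.7] yawx 175.66 zax [ 1.9e-03  4.0e-04 -1.0e+00] F [-0.2  0.1 -5.9] M [ 0.04  0.25 -0.08] gap 12.9 q [-0.22, 0.47, 0.26, 1.99, -0.18, 0.7, 1.65]
D 72.1 lat 0.1
stub z 168.83095387680382 58
tip a [68.5 69.6 69.7 71.4 71.7 71.9 72.5 74.3] -1.5055012361200242
t 26.9 p [545.9 -40.9  31.8] yawx 175.66 zax [ 2.e-03  4.e-04 -1.e+00] F [ 0.2  0.1 -4.9] M [ 0.01  0.28 -0.  ] gap 12.8 q [-0.23, 0.47, 0.26, 1.99, -0.18, 0.7, 1.65]
```

View pics/s11c.png

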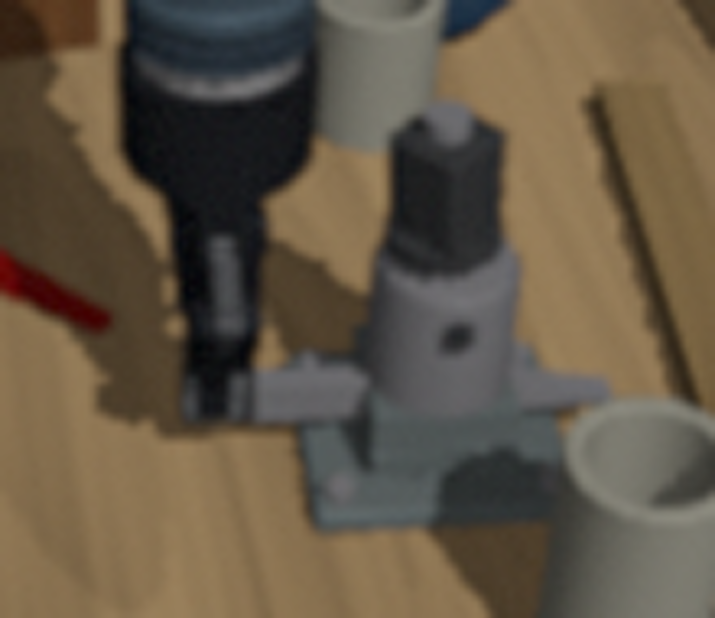

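Run:
```python
from h import *
for t in ['s5','s9','s10','s11']:
    s=load(t);P=cloud(s); m=(np.hypot(P[...,0]-637,P[...,1]+50)<16)&(P[...,2]>140)&(P[...,2]<185); z=P[m][:,2]; print(t,np.percentile(z,[50,80,90,95,99]).round(1),m.sum())
    im=s['im'].astype(int).sum(2); u=w2p(s,[637,-51,166]); uu=u.astype(int); sub=im[uu[1]-12:uu[1]+12,uu[0]]; print(u.round(1),sub.tolist())
```

```text
s5 [156.9 163.3 164.2 164.9 165.1] 98
[303.6 181.8] [339, 348, 342, 340, 337, 331, 329, 330, 327, 324, 324, 318, 319, 320, 318, 295, 283, 256, 187, 149, 148, 125, 106, 102]
s9 [156.9 163.5 164.7 165.2 165.7] 95
[303.6 181.8] [336, 344, 342, 338, 335, 336, 329, 326, 326, 319, 322, 316, 319, 321, 313, 295, 282, 256, 188, 146, 139, 131, 108, 103]
s10 [164.6 171.3 172.  172.6 173.4] 109
[303.6 181.8] [340, 349, 345, 342, 338, 335, 335, 332, 329, 322, 322, 327, 320, 312, 286, 209, 154, 153, 159, 146, 132, 130, 134, 132]
s11 [164.6 171.  172.2 172.9 173.9] 119
[303.6 181.8] [343, 350, 345, 344, 336, 335, 333, 327, 329, 324, 322, 324, 322, 312, 284, 209, 155, 153, 155, 146, 140, 134, 137, 135]
```

play_rows:
  steps:
    - [-0.5,0,0.3,0,0,0,1]
    - [-0.5,0,0.3,0,0,0,0.7]
    - [-0.5,0,0.3,0,0,0,0.5]
    - [-0.5,0,0.3,0,0,0,0.3]
    - [-0.5,0,0.3,0,0,0,0.3]
    - [-0.5,0,0.3,0,0,0,0.3]

```text
clock: 27.5
eef_pos: [546.4, -40.9, 31.7]
orientation: [0.119, 3.137, 0.001]
force: [-0.5, 0.4, 0.6]
finger_gap: 59.5
```

Run:
```python
from h import *
dr(); s=grab('wrist','w12')
```

```text
t 27.5 p [546.4 -40.9  31.7] yawx 175.66 zax [ 1.9e-03  5.0e-04 -1.0e+00] F [-0.5  0.4  0.6] M [-0.03 -0.04 -0.01] gap 59.5 q [-0.22, 0.47, 0.26, 1.99, -0.18, 0.7, 1.65]
D 72.7 lat 0.1
```

View pics/w12.png

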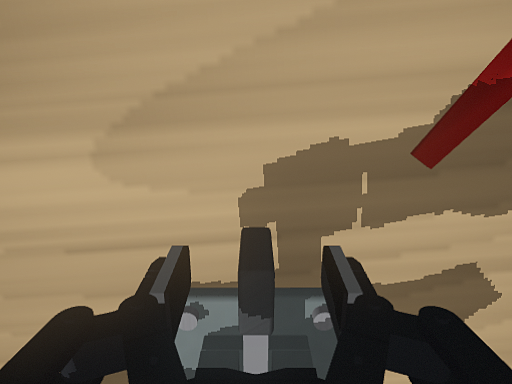

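play_rows:
  steps:
    - [0,0,-5,0,0,0,0.3]
    - [0,0,-18,0,0,0,0.3]
    - [0,0,-35,0,0,0,0.3]
    - [0,0,-55,0,0,0,0.3]
    - [10,0,-80,0,0,0,0.3]
    - [30,0,-105,0,0,0,0.3]
    - [55,0,-130,0,0,0,0.3]
    - [80,0,-150,0,0,0,0.3]
    - [90,0,-155,0,0,0,0.3]
    - [90,0,-155,0,0,0,0.3]
    - [90,0,-155,0,0,0,0.3]

```text
clock: 28.65
eef_pos: [456.6, -34.1, 186.4]
orientation: [0.119, 3.137, 0.001]
force: [-0.2, -0.8, 0.5]
finger_gap: 60.0
```

Run:
```python
from h import *
st(); s=grab('side','s12'); grab('top','t4'); crop('t4',230,110,330,230,5,'t4c')
u=w2p(s,[600,-45,80]).astype(int);crop('s12',u[0]-60,u[1]-50,u[0]+60,u[1]+50,6,'s12c')
P=cloud(s); m=(np.hypot(P[...,0]-637,P[...,1]+50)<16)&(P[...,2]>140)&(P[...,2]<185); z=P[m][:,2]; print(np.percentile(z,[50,80,90,95,99]).round(1))
d=P-np.array([637,-52,0]); a=d[...,:2]@[.9971,-.0755]; b=d[...,:2]@[.0755,.9971]
m=(a>35)&(a<90)&(abs(b)<12)&(P[...,2]>17)&(P[...,2]<50); print('tip a',np.sort(a[m])[-8:].round(1))
m=(a>-125)&(a<-70)&(abs(b)<14)&(P[...,2]>55)&(P[...,2]<75); print('handle top',np.median(P[m][:,2]),np.percentile(a[m],[2,98]))
```

```text
t 28.65 p [456.6 -34.1 186.4] yawx 175.67 zax [ 2.1e-03  6.0e-04 -1.0e+00] F [-0.2 -0.8  0.5] M [ 0.05  0.04 -0.01] gap 60.0 q [-0.32, 0.06, 0.31, 2.1, -0.02, 0.98, 1.5]
[164.3 171.5 172.4 172.8 173.4]
tip a [68.8 69.1 69.3 70.5 71.3 71.9 72.5 73.7]
handle top 62.9967113985374 [-104.1670099   -75.48450796]
```

View pics/s12c.png

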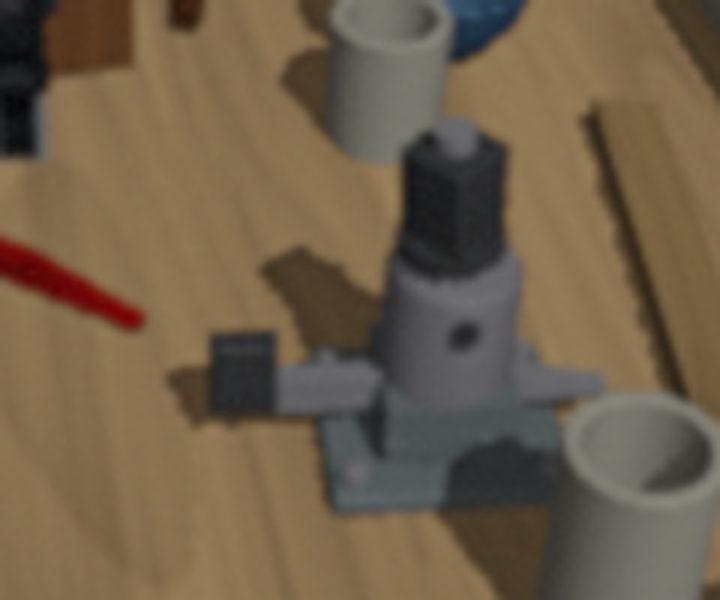

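View pics/t4c.png

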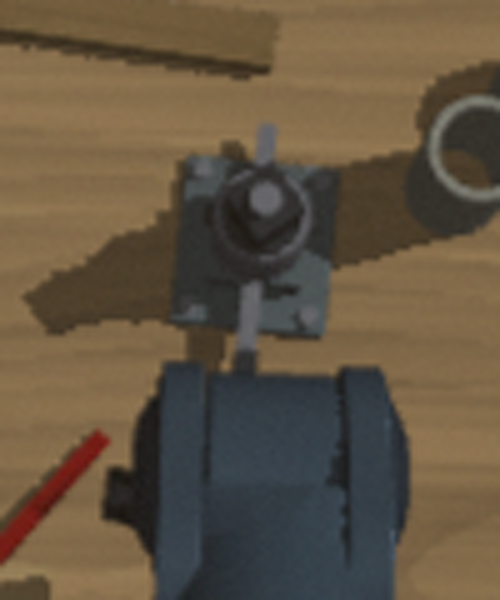

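Run:
```python
from h import *
a=cv2.imread('pics/top0.png').astype(int);b=cv2.imread('pics/t4.png').astype(int)
st(); print(manip.job_done())
```

```text
t 28.75 p [456.5 -34.2 185.7] yawx 175.67 zax [ 4.e-04 -0.e+00 -1.e+00] F [ 0.8  0.5 -0.4] M [-0.07  0.01  0.01] gap 59.4 q [-0.32, 0.06, 0.31, 2.1, -0.02, 0.98, 1.5]
the job is handed in; nothing more can be done
None
```

I seated the arbor fully home in the socket, let go, then wedged it up with the drift. It now stands loose in the socket on the drift. I handed the job in at about 29 s of the 72 s allowed, with the robot touching nothing.

- **Seating:** The wrist camera showed the cross-slot inside the mouth, turned about 0.69 rad off the socket's y. I lined the tang up with it, so the arbor dropped through without needing a twist search. The hard stop came at the home height, with the stub top at 163.8 mm against 164 expected. I did not see a clear pin-snap force, since force is only read at the end of each move. The largest upward push I read was about 16 N.
- **Drift:** It went in level and centred to within about 0.1 mm. Pushing took up to about 5 N in the readings, then fell away as the arbor came free with the tip 35 to 49 mm past the axis.
- **Last checks:** After release the arbor was upright and about 8 mm higher than when home. The tip is about 73 mm past the axis by the arm's position. The side camera gave 72 to 77 mm depending on which edge I used.
- **Other things:** In the closing side and top crops, the bystanders in view and the nearby red look-alike looked unmoved. I did not check the rest of the bench, including the green look-alike.

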